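Pack the flip-top storage box and hold its sprung lid shut on the seal

TASK

Pack the ramekin, the small spice jar and the tea tin into the open flip-top storage box, all three standing upright on its floor; set them in, do not drop them, and leave the bowls, the honey jar and the dipper where they are. Then swing the sprung lid over with your fingers and press its front end down until the seal is squeezed and the lid sits fully home. Keep it there with a steady push of about 20 N (10 to 40 N will do if it stays home) so that I can snap the two clips: the program finishes while your fingers are still holding the lid down.

Things in the scene. Friction and masses are not known exactly. Their poses are not given: they have to be found in the camera images.
- box: White plastic storage box, fixed to the worktop. Outside 180 (its x) x 140 (its y) x 76 mm high, walls and floor 4 mm, inside 172 x 132 x 72 deep. Origin: centre of the underside. Lid hinged along the top of its +x end, which points left and somewhat away; front (clips) at -x. The items fit in one row along its x only with the tin's 38 mm side along the row (66+46+38 of 172), 33 mm or more free beside each.
- lid (a joint): Lid angle, rad: 0 level on the box; grows as it opens; about 2.06 wide open, 30 deg past upright, its rest (start). Spring 0.5 Nm/rad always opens it (6 N at lid_press when nearly shut); from 0.04 down (7 mm at the front) it also squeezes the stiffening seal: pushed at lid_press it stands at 0.018 with 12 N, 0.008 with 20 N, 0.001 with 30 N. Fully home: under 0.018. Let go, it flies open.
- lid_press (a point): Where to press: on the outer (shut: upper) face of the lid, mid-width, 170 mm from the hinge line. Lid: flat grey plastic plate, its front edge 190 mm from the hinge line, 148 mm wide, 6 mm thick, with a 10 mm long, 50 mm wide thumb lip in the middle of the front edge.
- lid_hinge (a point): Middle of the lid's hinge line, 96 mm from the box centre along the box's +x, 77 mm above the worktop; axes as the box, the hinge line runs along its y. With the lid shut, its upper face lies 6 mm above this point.
- ramekin: White ceramic ramekin, an open round dish with ribbed side, 66 mm outer diameter, 45 mm high, wall 5 mm, about 0.19 kg. Origin: centre of the underside; z up. Stands upright on the worktop.
- jar: Small spice jar, clear glass with dark contents and a steel cap, a plain upright cylinder of 46 mm diameter (cap 45 mm), 65 mm high, about 0.15 kg. Origin: centre of the underside; z up.
- tin: Plain bright metal tea tin, an upright block 38 (its x) x 56 (its y) x 62 mm high, about 0.12 kg. Origin: centre of the underside; z up.
- bowls: Bystander: three nested steel mixing bowls, 210 mm across, 92 mm high. Origin: centre of the underside.
- honey: Bystander: large honey jar of glass with steel cap, 76 mm diameter, 85 mm high. Origin: centre of the underside.
- dipper: Bystander: wooden honey dipper lying flat, 160 mm long along its x, grooved head 28 mm thick. Origin: on the worktop under its middle.
Mind the look-alikes: they are no part of the job. What is shaped like the box but green is not meant.

How it is judged:
On the way, in this order (a step that is already met when the one before it is completed fails the run):
1. ramekin, jar and tin all stand upright on the box floor, let go, the lid still open (x of ramekin in the frame of box between -0.072 and 0.072 m and y of ramekin in the frame of box between -0.048 and 0.048 m and z of ramekin in the frame of box between -0.002 and 0.01 m and angle between each of ramekin, jar, tin's own z axis and vertical below 0.12 rad and contact force between the fingers and ramekin below 0.1 N and linear speed of each of ramekin, jar, tin below 0.03 m/s and x of jar in the frame of box between -0.072 and 0.072 m and y of jar in the frame of box between -0.048 and 0.048 m and z of jar in the frame of box between -0.002 and 0.01 m and contact force between the fingers and jar below 0.1 N and x of tin in the frame of box between -0.072 and 0.072 m and y of tin in the frame of box between -0.048 and 0.048 m and z of tin in the frame of box between -0.002 and 0.01 m and contact force between the fingers and tin below 0.1 N and value of joint lid above 1 rad), for 0.2 s.
2. the lid is pressed fully home by the fingers (value of joint lid below 0.018 rad and contact force between the fingers and box between 10 and 40 N), for 0.3 s.
At the end, for the whole second after the job is handed in: The fingers hold the lid fully home (under 0.018 rad, about 3 mm at the front) with a push of 10 to 40 N, while ramekin, jar and tin stand at rest inside the box, upright within 7 degrees, on its floor and untouched (all of step 2 and x of ramekin in the frame of box between -0.072 and 0.072 m and y of ramekin in the frame of box between -0.048 and 0.048 m and z of ramekin in the frame of box between -0.002 and 0.01 m and angle between each of ramekin, jar, tin's own z axis and vertical below 0.12 rad and contact force between the fingers and ramekin below 0.1 N and linear speed of each of ramekin, jar, tin below 0.03 m/s and x of jar in the frame of box between -0.072 and 0.072 m and y of jar in the frame of box between -0.048 and 0.048 m and z of jar in the frame of box between -0.002 and 0.01 m and contact force between the fingers and jar below 0.1 N and x of tin in the frame of box between -0.072 and 0.072 m and y of tin in the frame of box between -0.048 and 0.048 m and z of tin in the frame of box between -0.002 and 0.01 m and contact force between the fingers and tin below 0.1 N); the arm keeps its last pose, push and grip.
It fails at once if bowls, honey jar or dipper moved by more than 3 cm or tipped (distance of any of bowls, honey, dipper from where it was at the start of the episode above 0.03 m or angle between any of honey, bowls's own z axis and vertical above 0.5 rad).
It fails at once if ramekin, jar or tin dropped (falls free at over 0.8 m/s) ((linear speed of ramekin above 0.8 m/s and contact force between the fingers and ramekin below 0.05 N) or (linear speed of jar above 0.8 m/s and contact force between the fingers and jar below 0.05 N) or (linear speed of tin above 0.8 m/s and contact force between the fingers and tin below 0.05 N)).
It also fails if it takes over 72 s, if anything falls off the work surface, if the arm or the gripper's body presses on something with over 40 N, if the wrist force passes 120 N, or if a joint passes its speed limit or range.

ROBOT

A 6-joint arm with a two-finger parallel gripper is mounted at the origin on the work surface. World frame = base frame: x ahead of the robot, y to its left, z up, the work surface at z = 0. Lengths are in m, angles in rad, forces in N, time in s.
With the tool pointing down it reaches from about 0.375 to 0.9 m from the base axis. Payload 3.1 kg.
Tool frame: the origin (TCP) lies on the centre line of the jaws, within the pads' length; the fingertips stand 8 mm ahead of it and the grasp point (between the pads) lies 11 mm behind it (robot.tip_extent is the distance from the TCP to the fingertips, in m); y points along the fingers, z is the direction in which the jaws open and shut, and the axes are right-handed (so a half turn about y gives the same grasp; the last joint's range is limited). The gripper opens to 87 mm and grips with 3 to 60 N. Pads are 19 mm wide; open, the fingers measure 117 mm over their backs; the gripper's body (75 mm by 190 mm) begins 51 mm behind the grasp point.
Start: joints at [-1.363, 0.527, 1.433, -0, 1.181, -0.178], TCP at [0.235, -0.579, 0.231] pointing down, gripper open.
Joint ranges: [-3.08, 3.08], [-0.75, 2.2], [0.22, 2.44], [-1.43, 4.57], [0, 2.65], [-2.85, 2.85]. Speed limits (rad/s): [2.79, 2.79, 3.14, 3.14, 3.14, 3.14].

INTERFACE

Orientations are given as a unit quaternion [x, y, z, w].
In Python, from rig import robot gives the robot as it stands.
- The arm moves only by the shell command python3 -m crank 'ROWS' [FORCE]. ROWS is JSON, a list that holds one entry, the list of rows, each a list of 7 numbers: the turn, a rotation vector about the tool's x, y, z in degrees, then the shift along the tool's x, y, z in m, then the opening in per cent of the stroke, from 0 (shut) to 100 (fully open). In form: [[[ax, ay, az, dx, dy, dz, gripper], ...]]. A call has exactly 5 rows; each row shifts and turns the commanded pose from where the row before left it, along the tool's axes as they then stand; what a row does not reach is not made up. A row lasts 1/8 s, in which the tool goes at most 62.5 mm and 10.7 degrees, less where a joint would pass 70% of its speed; a pose out of reach is approached as far as the arm can. A call with a gripper value outside its range is refused whole. The fingers move at their own pace and stop on an object; FORCE is the grip in N (left out, the last holds). Time passes only in rows, so rows that do not move let the fingers close, or fill a call up. It gives the time, the measured TCP pose, the force and the opening at its end, in the units of the state.
- robot.get_obs(): the state, without advancing time (a new reading comes with each control period).
- robot.camera(name): name is "scene" or "top"; returns a dict with "img" (384x512x3 uint8, red, green, blue), "K" (3x3 intrinsics, pixels), "dist_coeffs" ([k1, k2, p1, p2, k3] as OpenCV has them; the pictures are not rectified), "R" (3x3) and "t" (3): a world point X has camera coordinates R X + t. Camera axes: x right, y down, z forward; pixel columns grow to the right and rows downward; lengths in m; the calibration is good to about 2 mm. A picture is of the moment at which its call begins. There is no depth.
- robot.hand_in(): hands the job in, once; it reports no verdict.
Trained networks look in a picture, given as the dict that the camera call returned (one of the last four; its "shot" number tells which), for a name from the list of things; names that differ only in an ending like _2 or _b are one class to them, and where a whole thing is asked for, a point or a joint stands for the part that bears it (a point fixed in the world has none). Each returns a list of dicts, best first, with "conf" (0 to 1); they miss things now and then, are a little off and sometimes report something else, mostly with a low value. They report only what shows in the picture. A call takes as long as a camera call. They do not tell look-alikes from the thing itself.
- robot.spot_in(picture, thing): "at" ([row, column] in pixels, amid what is visible of it).
The state is a dict: "time": time; "q": joint angles; "joint_velocities": joint speeds; "joint_torque": joint torques, N m; "position": TCP position; "tool_rot": TCP orientation; "ft_force": force on the tool from outside, world axes, zero at the start; "moment": the same for the moment, N m; "grip_width": finger opening in m.
Only numpy, scipy, OpenCV 4.12 (cv2) and the standard library are available. Lean on these libraries where they do the work, as an engineer would, in place of code of your own. Each camera call takes 0.05 s, during which the arm holds its last target.

## Working session

There is one attempt and no reset: what is moved stays moved. The work goes in short steps, Python scripts to look and compute and a shell command to move; the robot and the scene stay as the last step left them, time stands still between calls to the robot, and variables do not carry over. Pictures are saved under pics/ and viewed, and the job is handed in when it is done.

```bash
mkdir -p pics; ls; python3 - <<'E'
from rig import robot
import cv2,numpy as np
o=robot.get_obs();print({k:np.round(v,3) for k,v in o.items()}, robot.tip_extent)
for n in ["scene","top"]:
    p=robot.camera(n);cv2.imwrite(f"pics/{n}0.png",cv2.resize(p["img"][:,:,::-1],(800,600),interpolation=cv2.INTER_CUBIC))
    print(n,p["K"],p["dist_coeffs"],p["R"],p["t"])
    for th in ["box","lid","ramekin","jar","tin","bowls","honey","dipper"]:
        try: print(th,[(np.round(d["at"],1),round(d["conf"],2)) for d in robot.spot_in(p,th)])
        except Exception as e: print(th,e)
E
```

```text
pics
{'time': np.float64(0.0), 'q': array([-1.363,  0.528,  1.434, -0.   ,  1.181, -0.178]), 'joint_velocities': array([-0.   , -0.   , -0.001,  0.003,  0.002, -0.   ]), 'joint_torque': array([ 1.0000e-03, -4.4004e+01, -1.7659e+01,  6.3000e-02,  5.8000e-02,
       -0.0000e+00]), 'position': array([ 0.235, -0.578,  0.23 ]), 'tool_rot': array([-0.136,  0.695, -0.693,  0.136]), 'ft_force': array([ 0.896, -0.135, -0.425]), 'moment': array([-0.048,  0.007,  0.048]), 'grip_width': np.float64(0.087)} 0.008
scene [[347.58714536   0.         258.38947941]
 [  0.         347.58714536 190.75300563]
 [  0.           0.           1.        ]] [-0.06081577  0.          0.          0.          0.        ] [[ 0.71412547  0.69979224  0.01776629]
 [ 0.53529529 -0.52955267 -0.65805238]
 [-0.45109176  0.47944217 -0.75276253]] [-0.36360051 -0.26602382  1.16500026]
box [(array([138.3, 274. ]), 0.78), (array([182.8, 397. ]), 0.73)]
lid [(array([174.2, 399.6]), 0.83), (array([ 97.5, 275.9]), 0.7)]
ramekin [(array([208.9, 179.3]), 0.97)]
jar [(array([271.7, 138.1]), 0.63)]
tin [(array([244.9, 208. ]), 0.58)]
bowls [(array([257.3, 344.2]), 0.75)]
honey []
dipper []
top [[364.97284445   0.         256.57510169]
 [  0.         364.97284445 191.55561034]
 [  0.           0.           1.        ]] [0.02614078 0.         0.         0.         0.        ] [[-0.0040734  -0.99997772 -0.0052893 ]
 [-0.98799687  0.00484127 -0.15439804]
 [ 0.15442021  0.00459689 -0.98799457]] [-0.07048669  0.55795257  0.86454721]
box [(array([113. , 120.7]), 0.93), (array([237.1, 170.9]), 0.79)]
lid [(array([257.2, 134.1]), 0.58), (array([107.5, 116.8]), 0.56)]
ramekin [(array([245.2, 306.2]), 0.79), (array([191. , 315.4]), 0.63)]
jar [(array([212.1, 373.9]), 0.73), (array([240.5, 169.3]), 0.33)]
tin [(array([192.6, 314.5]), 0.76)]
bowls [(array([ 94.5, 243.8]), 0.93)]
honey [(array([125.7, 333.9]), 0.82)]
dipper [(array([294.4, 154.8]), 0.5)]
```

View pics/scene0.png

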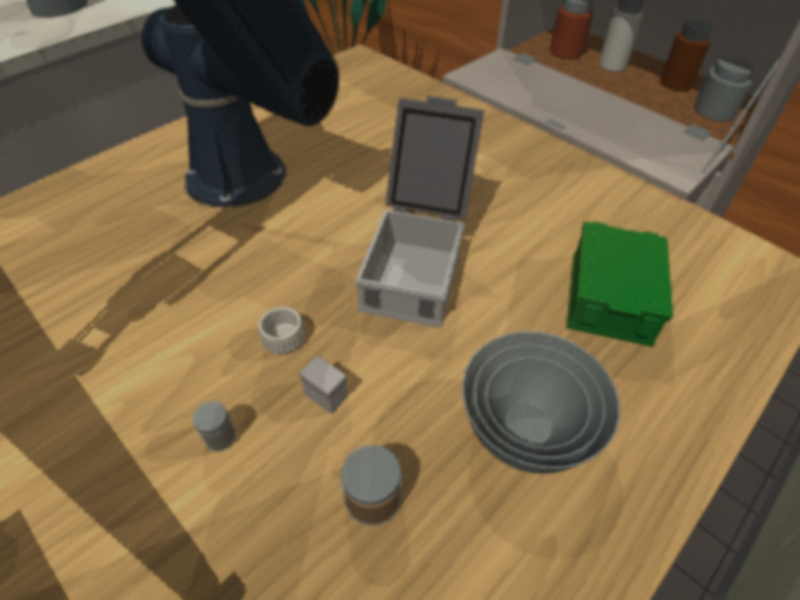

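View pics/top0.png

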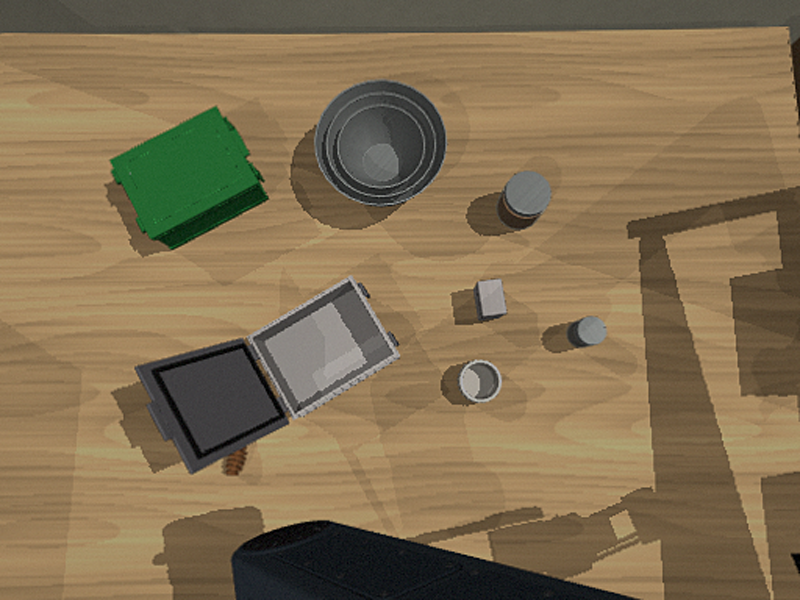

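The top view shows the white box at about (325,345) in the 800 px picture, with its open lid to the left. The ramekin is at (480,381), the tin at (490,300) and the jar at (588,331). The dipper head shows at (234,460), under the lid, and the honey jar is at (525,198). The green box is the decoy. Next I'll turn these pixels into world positions.

```bash
cat > h.py <<'E'
import numpy as np,cv2
from rig import robot
def unproj(p,uv,z):
    uv=np.atleast_2d(np.array(uv,float))
    n=cv2.undistortPoints(uv.reshape(-1,1,2),p["K"],np.array(p["dist_coeffs"]))[:,0]
    d=np.c_[n,np.ones(len(n))]@p["R"]; c=-p["R"].T@p["t"]
    s=(z-c[2])/d[:,2]; return c+s[:,None]*d
def proj(p,X):
    return cv2.projectPoints(np.array(X,float).reshape(-1,1,3),cv2.Rodrigues(p["R"])[0],p["t"],p["K"],np.array(p["dist_coeffs"]))[0][:,0]
def circ(c,r,z,n=40):
    a=np.linspace(0,2*np.pi,n);return np.c_[c[0]+r*np.cos(a),c[1]+r*np.sin(a),0*a+z]
def rect(c,yaw,lx,ly,z):
    q=np.array([[1,1],[1,-1],[-1,-1],[-1,1],[1,1]])*[lx/2,ly/2]
    R=np.array([[np.cos(yaw),-np.sin(yaw)],[np.sin(yaw),np.cos(yaw)]]);q=q@R.T+c[:2]
    return np.c_[q,np.full(5,z)]
def show(p,polys,fn,crop,k):
    x0,y0,x1,y1=crop
    im=cv2.resize(np.ascontiguousarray(p["img"][y0:y1,x0:x1,::-1]),None,fx=k,fy=k,interpolation=cv2.INTER_CUBIC)
    for P,col in polys:
        uv=(proj(p,P)+0.5-[x0,y0])*k-0.5
        cv2.polylines(im,[np.round(uv).astype(int)],False,col,1)
    cv2.imwrite("pics/"+fn,im)
E
python3 - <<'E'
from h import *
p=robot.camera("top")
s=1/1.5625
box=unproj(p,np.array([[350,279],[399,354],[297,415],[252,342]])*s,.076);print("box",box,box.mean(0))
print("tin",unproj(p,np.array([490,299])*s,.062),"jar",unproj(p,np.array([592,330])*s,.065),"ram",unproj(p,np.array([481,381])*s,.045),"honey",unproj(p,np.array([527,193])*s,.085),"bowls",unproj(p,np.array([380,141])*s,.092),'dip',unproj(p,np.array([234,460])*s,.014))
for n,c in (("top",(200,160,400,260)),("scene",(100,170,300,300))):
    p=robot.camera(n); show(p,[],n+"c.png",c,4 if n=="top" else 4)
p=robot.camera("top"); show(p,[],"topb.png",(70,160,270,310),4)
E
```

```text
box [[ 0.58457834  0.00523243  0.076     ]
 [ 0.46889743 -0.0699326   0.076     ]
 [ 0.3793766   0.08184422  0.076     ]
 [ 0.48814067  0.15268718  0.076     ]] [0.48024826 0.04245781 0.076     ]
tin [[ 0.55448604 -0.21172545  0.062     ]] jar [[ 0.50516495 -0.36579233  0.065     ]] ram [[ 0.42849714 -0.19670259  0.045     ]] honey [[ 0.71771073 -0.27027428  0.085     ]] bowls [[ 0.80174254 -0.04142505  0.092     ]] dip [[0.30811598 0.19022353 0.014     ]]
```

View pics/topb.png

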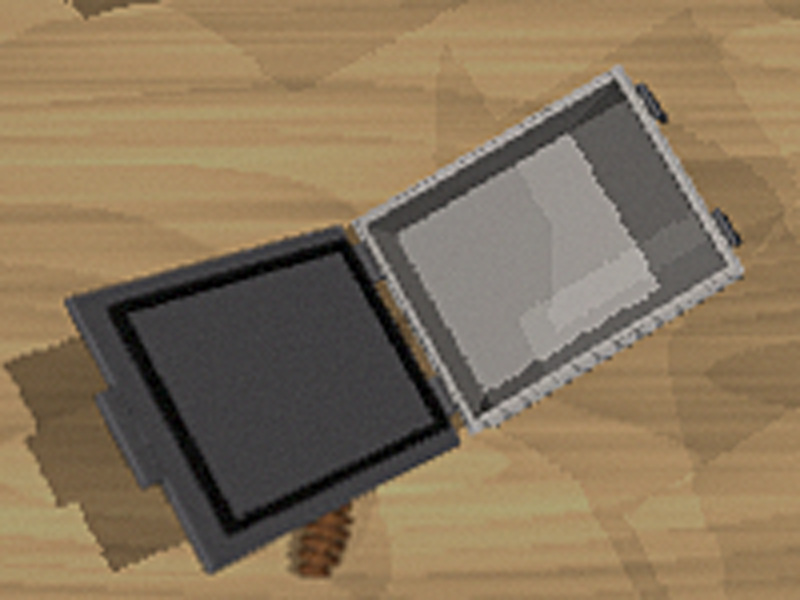

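View pics/topc.png

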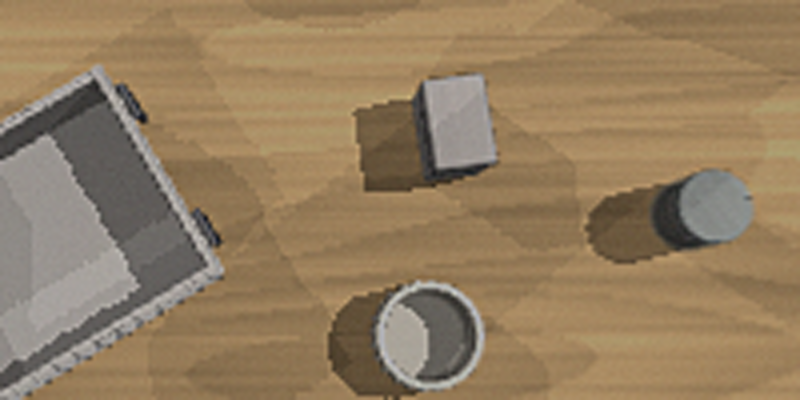

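```bash
python3 - <<'E'
from h import *
from scipy.optimize import least_squares
p=robot.camera("top")
f=lambda a,x0,y0:(np.array(a,float)+.5)/4-.5+[x0,y0]
def fit(uv,lx,ly,z,g):
    X=unproj(p,uv,z); 
    from itertools import permutations
    def res(v):
        R=rect(v[:2],v[2],lx,ly,z)[:4,:2]; return np.min([np.sum((R-np.roll(X[:,:2],k,0))**2) for k in range(4)]) if 0 else (R-X[:,:2]).ravel()
    s=least_squares(res,g);print(s.x,np.round(s.fun*1000,1));return s.x
# box: order (+x+y),(+x,-y),(-x,-y),(-x,+y); box +x points left (world +y) somewhat away(+x)? 
uv=f([[474,430],[356,225],[618,67],[742,268]],70,160)
print(unproj(p,uv,.076))
b=fit(uv,.18,.14,.076,[.48,.04,2.1])
uvr=np.roll(uv,1,0)
uv2=f([[424,84],[484,75],[497,158],[438,170]],200,160)
X=unproj(p,uv2,.062);print(X, np.linalg.norm(np.diff(X,axis=0),axis=1))
# world: TL -> +x,+y ; TR -> +x,-y ; BR ; BL
t=fit(uv2,.056,.038,.062,[.55,-.2,0])
j=unproj(p,f([[716,206]],200,160),.065)[0]; r=unproj(p,f([[430,335]],200,160),.045)[0]; print(j,r)
L=[(rect(b,b[2],.18,.14,.076),(0,0,255)),(rect(b,b[2],.172,.132,.004),(0,255,0)),(rect(b,b[2],.18,.14,0),(255,0,0)),
(rect(t,t[2],.056,.038,.062),(0,0,255)),(rect(t,t[2],.056,.038,0),(255,0,0)),
(circ(j,.0225,.065),(0,0,255)),(circ(j,.023,0),(255,0,0)),(circ(r,.033,.045),(0,0,255)),(circ(r,.033,0),(255,0,0))]
show(p,L,"o1.png",(100,160,400,310),2.66)
q=robot.camera("scene");show(q,L,"o2.png",(100,130,320,300),3.5)
E
```

```text
[[ 0.37594084  0.08628348  0.076     ]
 [ 0.49529952  0.1592305   0.076     ]
 [ 0.5899411   0.00498203  0.076     ]
 [ 0.46874698 -0.06937746  0.076     ]]
[0.48248211 0.04527964 2.11684203] [-0.  -0.4  0.3 -0.7 -0.9 -0.3  0.7  1.4]
[[ 0.58112638 -0.19302464  0.062     ]
 [ 0.58652347 -0.22975834  0.062     ]
 [ 0.53532744 -0.23602176  0.062     ]
 [ 0.52816678 -0.20016995  0.062     ]] [0.03712807 0.05157774 0.03655991]
[ 0.55778602 -0.21474367  0.14198754] [ 1.7  1.1  1.7  0.2 -2.6 -1.5 -0.8  0.3]
[ 0.50534739 -0.36519638  0.065     ] [ 0.42961702 -0.19500239  0.045     ]
```

View pics/o1.png

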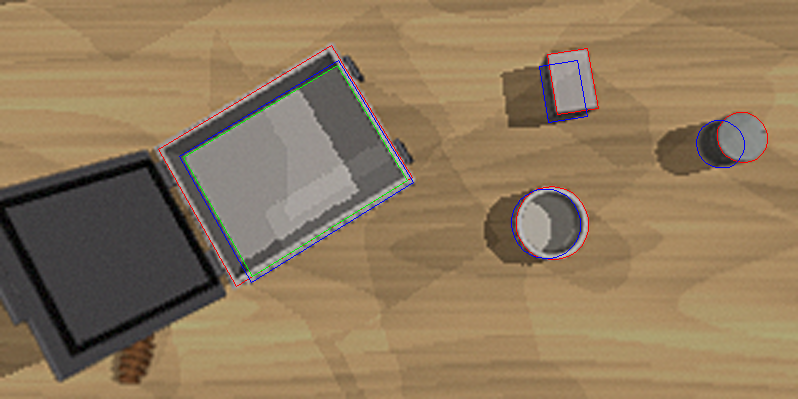

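View pics/o2.png

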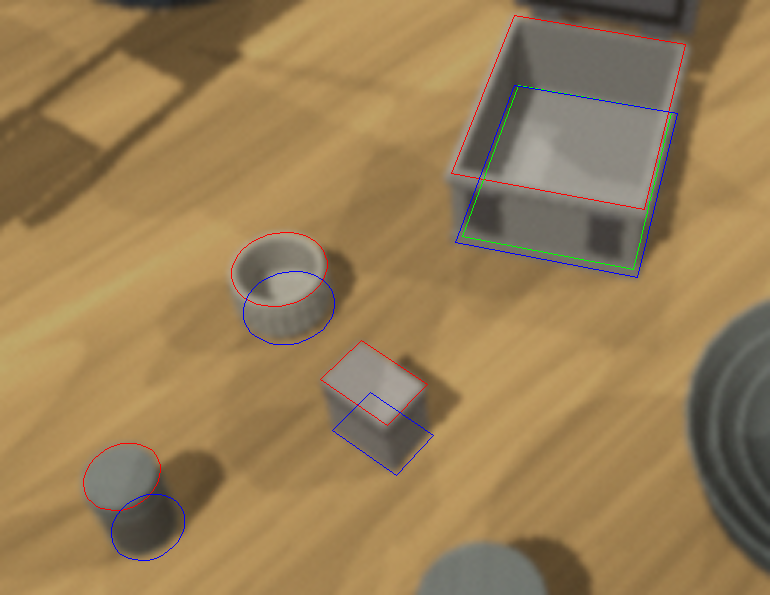

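The overlays match the picture to within 1–2 mm. From them, the box centre is at (0.482, 0.045) with yaw 2.117, and the lid is on the +x side, toward world +y and the robot. I'll now write a planning helper.

```bash
cat >> h.py <<'E'
from scipy.spatial.transform import Rotation as Ro
BOX=np.array([.4825,.0453]);BY=2.117
def b2w(x,y=0):
    c,s=np.cos(BY),np.sin(BY); return BOX+[c*x-s*y,s*x+c*y]
def plan(tgt,head):
    """shift/turn from measured pose to TCP tgt, tool y down, tool z heading deg (mod 180)"""
    o=robot.get_obs();R=Ro.from_quat(o["tool_rot"])
    M=R.as_matrix(); cur=np.degrees(np.arctan2(M[1,2],M[0,2]))
    d=(head-cur+90)%180-90; h=np.radians(cur+d)
    z=np.array([np.cos(h),np.sin(h),0]);y=np.array([0,0,-1.]);x=np.cross(y,z)
    T=Ro.from_matrix(np.c_[x,y,z])
    rv=(R.inv()*T).as_rotvec(degrees=True)
    dw=np.array(tgt)-o["position"]
    print("t",round(float(o["time"]),2),"pos",np.round(o["position"],4),"F",np.round(o["ft_force"],1),"w",round(float(o["grip_width"]),4),"q",np.round(o["q"],2),"headz",round(cur,1))
    print("turn deg",np.round(rv,2),"shift(cur axes)",np.round(R.inv().apply(dw),4),"shift(after turn)",np.round(T.inv().apply(dw),4))
E
python3 -c "
from h import *
plan([.4295,-.195,.12],31.3)"
```

```text
t 1.2 pos [ 0.2352 -0.579   0.2305] F [-0.  -0.2  0.1] w 0.0871 q [-1.36  0.53  1.43 -0.    1.18 -0.18] headz -67.9
turn deg [ 0.   80.81  0.  ] shift(cur axes) [-0.3245  0.1105 -0.2827] shift(after turn) [ 0.2272  0.1105 -0.3655]
```

```bash
python3 -m crank '[[[0,0,0,-0.045,0.01,-0.04,100],[0,0,0,-0.045,0.01,-0.04,100],[0,0,0,-0.045,0.01,-0.04,100],[0,0,0,-0.045,0.01,-0.04,100],[0,0,0,-0.045,0.01,-0.04,100]]]' 20; python3 -m crank '[[[0,-10,0,0,0,0,100],[0,-10,0,0,0,0,100],[0,-10,0,0,0,0,100],[0,-10,0,0,0,0,100],[0,-10,0,0,0,0,100]]]'; python3 -m crank '[[[0,-10,0,0,0,0,100],[0,-10,0,0,0,0,100],[0,-10,0,0,0,0,100],[0,-10,0,0,0,0,100],[0,-9.2,0,0,0,0,100]]]'
python3 -c "
from h import *
plan([.4295,-.195,.12],31.3)
p=robot.camera('scene');show(p,[],'s1.png',(0,0,512,384),1.56)"
```

```text
time: 1.82
position: [0.3692, -0.3077, 0.1806]
tool_rot: [0.135, -0.694, 0.694, -0.136]
ft_force: [1.3, -1.8, 0.0]
grip_width: 0.0869
time: 2.45
position: [0.3686, -0.3092, 0.1807]
tool_rot: [0.418, -0.57, 0.571, -0.418]
ft_force: [0.2, -0.2, -0.1]
grip_width: 0.0868
time: 3.08
position: [0.3685, -0.3092, 0.1807]
tool_rot: [0.617, -0.345, 0.345, -0.617]
ft_force: [-0.6, 0.6, 0.2]
grip_width: 0.0871
t 3.08 pos [ 0.3685 -0.3092  0.1807] F [-0.6  0.6  0.2] w 0.0871 q [-0.93  0.41  1.84  0.    0.89 -1.48] headz 31.6
turn deg [-0.    0.31  0.03] shift(cur axes) [-0.0654  0.0607  0.1118] shift(after turn) [-0.0659  0.0607  0.1114]
```

View pics/s1.png

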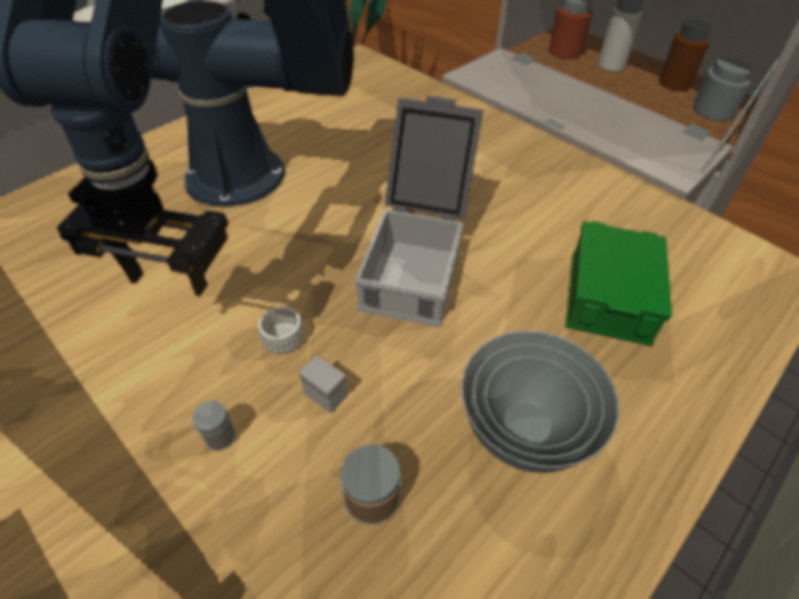

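The 190 mm of the gripper body runs along the opening direction, as I'd assumed. Moving over the ramekin and down.

```bash
python3 -m crank '[[[0,0,0,-0.022,0.015,0.0373,100],[0,0.3,0,-0.022,0.015,0.0373,100],[0,0,0,-0.022,0.015,0.0373,100],[0,0,0,0,0.016,0,100],[0,0,0,0,0,0,100]]]'
python3 -c "
from h import *
plan([.4295,-.195,.019],31.3)
p=robot.camera('scene');show(p,[(circ([.4295,-.195],.033,.045),(0,0,255))],'s2.png',(100,100,300,250),4)"
```

```text
time: 3.75
position: [0.4297, -0.1938, 0.1189]
tool_rot: [-0.615, 0.349, -0.348, 0.615]
ft_force: [0.1, -0.2, -0.2]
grip_width: 0.0869
t 3.75 pos [ 0.4297 -0.1938  0.1189] F [ 0.1 -0.2 -0.2] w 0.0869 q [-0.66  0.51  1.91 -0.    0.72 -1.2 ] headz 31.0
turn deg [ 0.05 -0.31 -0.12] shift(cur axes) [ 0.0011  0.0999 -0.0007] shift(after turn) [ 0.0009  0.0999 -0.0008]
```

View pics/s2.png

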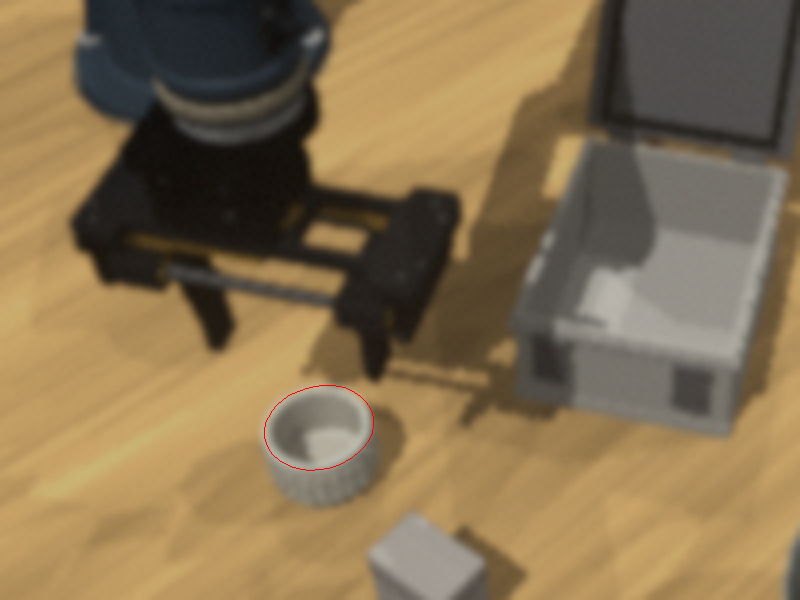

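```bash
python3 -m crank '[[[0,0,0,0.001,0.03,-0.001,100],[0,0,0,0,0.03,0,100],[0,0,0,0,0.02,0,100],[0,0,0,0,0.02,0,100],[0,0,0,0,0,0,100]]]'
python3 -m crank '[[[0,0,0,0,0,0,50],[0,0,0,0,0,0,50],[0,0,0,0,0,0,50],[0,0,0,0,0,0,50],[0,0,0,0,0,0,50]]]' 20
```

```text
time: 4.42
position: [0.4293, -0.1967, 0.0192]
tool_rot: [-0.615, 0.349, -0.348, 0.615]
ft_force: [-0.7, -0.3, 0.4]
grip_width: 0.0869
time: 5.05
position: [0.43, -0.1964, 0.0203]
tool_rot: [0.616, -0.348, 0.349, -0.615]
ft_force: [-1.2, -0.8, 6.2]
grip_width: 0.0666
```

```bash
python3 -m crank '[[[0,0,0,0,-0.01,0,50],[0,0,0,0,-0.03,0,50],[0,0,0,0,-0.03,0,50],[0,0,0,0,-0.03,0,50],[0,0,0,0,-0.02,0,50]]]'
python3 -c "
from h import *
print(b2w(.047),b2w(-.014),b2w(-.0615))
plan([*b2w(.047),.14],31.3)"
```

```text
time: 5.68
position: [0.4295, -0.1958, 0.1411]
tool_rot: [0.616, -0.348, 0.348, -0.615]
ft_force: [0.5, -0.2, -2.2]
grip_width: 0.0664
[0.45808599 0.08546163] [0.48977226 0.03333696] [ 0.51444599 -0.00725191]
t 5.67 pos [ 0.4295 -0.1958  0.1411] F [ 0.5 -0.2 -2.2] w 0.0664 q [-0.67  0.47  1.9  -0.    0.77 -1.21] headz 31.0
turn deg [-0.02 -0.28  0.05] shift(cur axes) [-0.2263  0.001   0.1695] shift(after turn) [-0.2255  0.0011  0.1706]
```

```bash
python3 -m crank '[[[0,-0.3,0,-0.02,0,0.015,50],[0,0,0,-0.045,0,0.034,50],[0,0,0,-0.045,0,0.034,50],[0,0,0,-0.045,0,0.034,50],[0,0,0,-0.035,0,0.026,50]]]'
python3 -m crank '[[[0,0,0,-0.0225,0,0.0175,50],[0,0,0,-0.013,0,0.009,50],[0,0,0,0,0,0,50],[0,0,0,0,0,0,50],[0,0,0,0,0,0,50]]]'
python3 -c "
from h import *
plan([*b2w(.047),.0235],31.3)
p=robot.camera('top');show(p,[(rect(BOX,BY,.172,.132,.004),(0,255,0)),(rect(BOX,BY,.18,.14,.076),(0,0,255)),(circ(b2w(.047),.033,.1665),(255,0,0))],'s3.png',(70,120,270,300),4)
p=robot.camera('scene');show(p,[],'s4.png',(170,0,370,200),3)"
```

```text
time: 6.3
position: [0.4524, 0.0429, 0.1398]
tool_rot: [0.617, -0.346, 0.346, -0.616]
ft_force: [0.7, 0.0, -1.7]
grip_width: 0.0664
time: 6.92
position: [0.4574, 0.0837, 0.1395]
tool_rot: [0.616, -0.347, 0.347, -0.616]
ft_force: [-1.3, 0.2, -1.6]
grip_width: 0.0663
t 6.92 pos [0.4574 0.0837 0.1395] F [-1.3  0.2 -1.6] w 0.0663 q [-0.06  0.47  1.91 -0.    0.76 -0.6 ] headz 31.2
turn deg [ 0.02 -0.09  0.  ] shift(cur axes) [-0.0012  0.116   0.0015] shift(after turn) [-0.0011  0.116   0.0015]
```

View pics/s3.png

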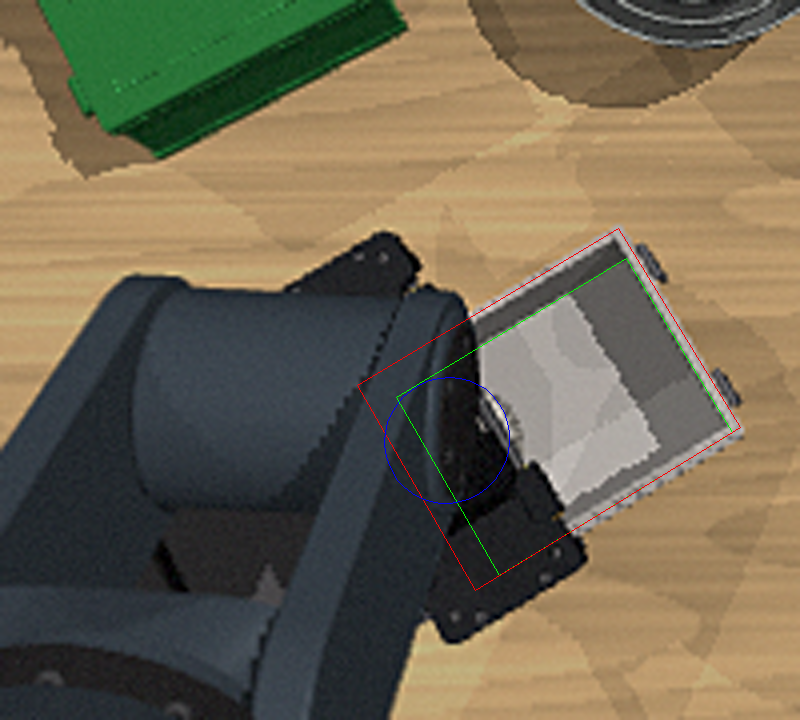

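View pics/s4.png

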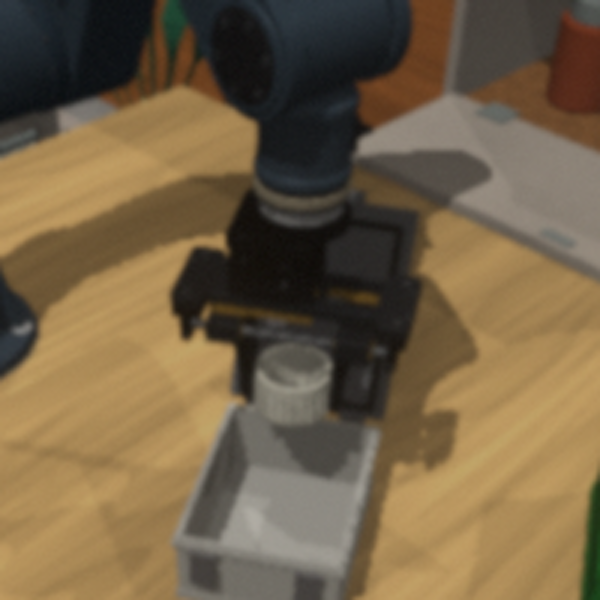

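```bash
python3 -c "
from h import *
p=robot.camera('scene')
P=[]
for z in np.arange(.15,.5,.05): P.append([.4574,.0837,z])
print(np.c_[np.arange(.15,.5,.05),(proj(p,P)-[170,0])*3])
show(p,[],'s5.png',(170,0,330,120),5)
"
```

```text
[[1.50000000e-01 2.93684686e+02 3.79381513e+02]
 [2.00000000e-01 2.96002488e+02 3.30753318e+02]
 [2.50000000e-01 2.98518712e+02 2.77835316e+02]
 [3.00000000e-01 3.01256889e+02 2.20095255e+02]
 [3.50000000e-01 3.04243541e+02 1.56925752e+02]
 [4.00000000e-01 3.07508281e+02 8.76376919e+01]
 [4.50000000e-01 3.11083597e+02 1.14578798e+01]]
```

View pics/s5.png

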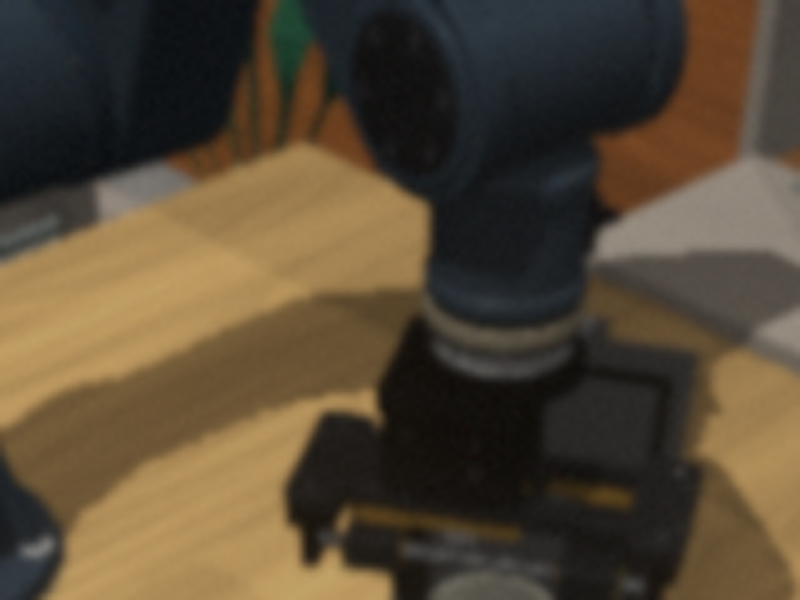

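The wrist would pass only about 1 cm from the lid lip if I placed the ramekin at the hinge end. So I'll put the ramekin at the front (box x −0.0485), the jar in the middle, and the tin, gripped high, at the hinge end.

```bash
python3 -c "
from h import *
plan([*b2w(-.0485),.0235],31.3)"
```

```text
t 7.08 pos [0.4574 0.084  0.1395] F [-0.6  0.1 -2.3] w 0.0657 q [-0.06  0.47  1.91 -0.    0.76 -0.6 ] headz 31.2
turn deg [ 0.01 -0.08 -0.  ] shift(cur axes) [0.0946 0.116  0.0015] shift(after turn) [0.0946 0.116  0.0013]
```

```bash
python3 -m crank '[[[0,0,0,0.03,0,0,50],[0,0,0,0.04,0,0.001,50],[0,0,0,0.0245,0,0,50],[0,0,0,0,0.01,0,50],[0,0,0,0,0.01,0,50]]]'
python3 -c "
from h import *
plan([*b2w(-.0485),.027],31.3)
p=robot.camera('scene');show(p,[(rect(BOX,BY,.172,.132,.076),(0,255,0)),(circ(b2w(-.0485),.033,.145),(255,0,0))],'s6.png',(170,60,370,210),4)
p=robot.camera('top');show(p,[(rect(BOX,BY,.172,.132,.076),(0,255,0)),(circ(b2w(-.0485),.033,.145),(255,0,0))],'s7.png',(120,130,320,280),4)
"
```

```text
time: 7.7
position: [0.5058, 0.0051, 0.1186]
tool_rot: [0.616, -0.348, 0.346, -0.616]
ft_force: [0.6, -0.4, -2.3]
grip_width: 0.0662
t 7.7 pos [0.5058 0.0051 0.1186] F [ 0.6 -0.4 -2.3] w 0.0662 q [-0.21  0.54  1.83  0.    0.77 -0.76] headz 31.3
turn deg [ 0.1  -0.02 -0.12] shift(cur axes) [0.0022 0.0916 0.0011] shift(after turn) [0.002  0.0916 0.0009]
```

View pics/s6.png

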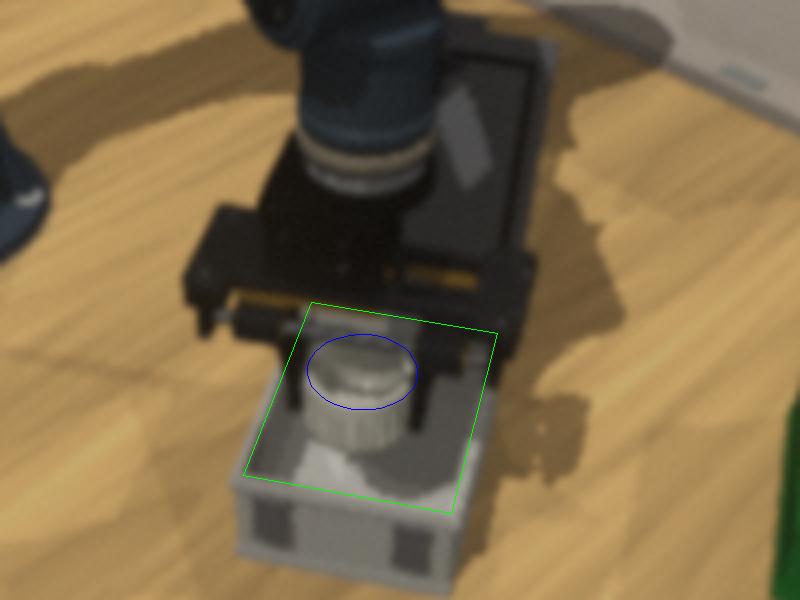

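View pics/s7.png

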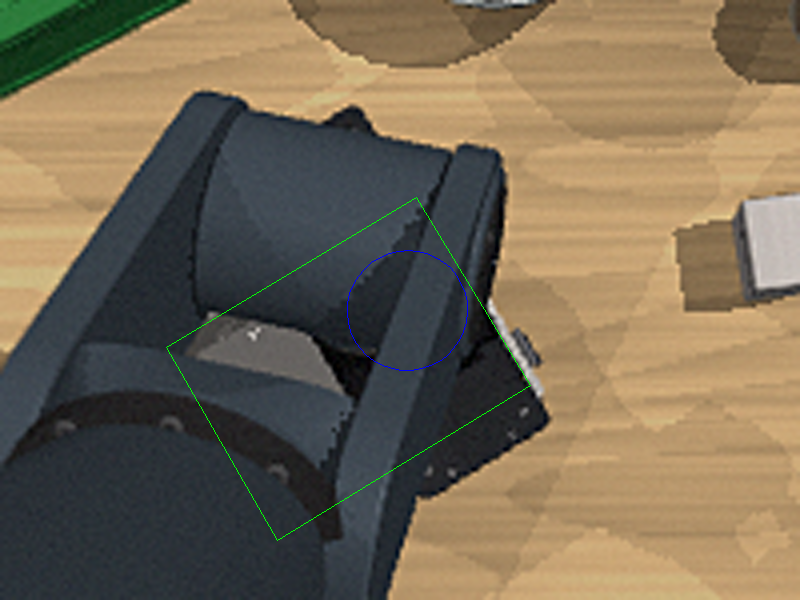

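```bash
python3 -m crank '[[[0,0,0,0.002,0.025,0,50],[0,0,0,0,0.03,0.001,50],[0,0,0,0,0.02,0,50],[0,0,0,0,0.012,0,50],[0,0,0,0,0.004,0,50]]]'
python3 -m crank '[[[0,0,0,0,0.001,0,50],[0,0,0,0,0.001,0,50],[0,0,0,0,0.001,0,50],[0,0,0,0,0,0,50],[0,0,0,0,0,0,50]]]'
```

```text
time: 8.43
position: [0.5087, 0.0039, 0.0281]
tool_rot: [0.617, -0.347, 0.346, -0.616]
ft_force: [0.6, -0.4, -1.1]
grip_width: 0.0666
time: 9.05
position: [0.5093, 0.0033, 0.0257]
tool_rot: [-0.616, 0.346, -0.347, 0.616]
ft_force: [-0.1, 0.1, -1.4]
grip_width: 0.0665
```

```bash
python3 -m crank '[[[0,0,0,0,0.001,0,50],[0,0,0,0,0.001,0,50],[0,0,0,0,0,0,50],[0,0,0,0,0,0,50],[0,0,0,0,0,0,50]]]'

```

```text
time: 9.68
position: [0.5093, 0.0033, 0.0243]
tool_rot: [-0.616, 0.346, -0.347, 0.616]
ft_force: [-0.6, 0.7, 6.3]
grip_width: 0.0666
```

```bash
python3 -m crank '[[[0,0,0,0,0,0,92],[0,0,0,0,0,0,92],[0,0,0,0,0,0,92],[0,0,0,0,-0.005,0,92],[0,0,0,0,-0.02,0,92]]]'
python3 -m crank '[[[0,0,0,0,-0.03,0,95],[0,0,0,0,-0.035,0,100],[0,0,0,0,-0.03,0,100],[0,0,0,0,-0.02,0,100],[0,0,0,0,0,0,100]]]'
python3 -c "
from h import *
plan([.505,-.365,.14],31.3)
p=robot.camera('scene');c=b2w(-.0485);show(p,[(rect(BOX,BY,.172,.132,.004),(0,255,0)),(circ(c,.033,.049),(255,0,0))],'s8.png',(170,60,370,210),4)
"
```

```text
time: 10.3
position: [0.5084, 0.0034, 0.0481]
tool_rot: [0.617, -0.347, 0.346, -0.616]
ft_force: [-0.1, -0.9, -0.6]
grip_width: 0.0797
time: 10.92
position: [0.5102, 0.0031, 0.1651]
tool_rot: [-0.616, 0.345, -0.348, 0.617]
ft_force: [-0.1, 0.7, 0.4]
grip_width: 0.0873
t 10.93 pos [0.5102 0.0031 0.1651] F [-0.1  0.7  0.4] w 0.0873 q [-0.21  0.47  1.79  0.    0.88 -0.76] headz 31.3
turn deg [-0.17  0.01  0.16] shift(cur axes) [ 0.3118  0.0254 -0.1958] shift(after turn) [ 0.3118  0.0251 -0.1957]
```

View pics/s8.png

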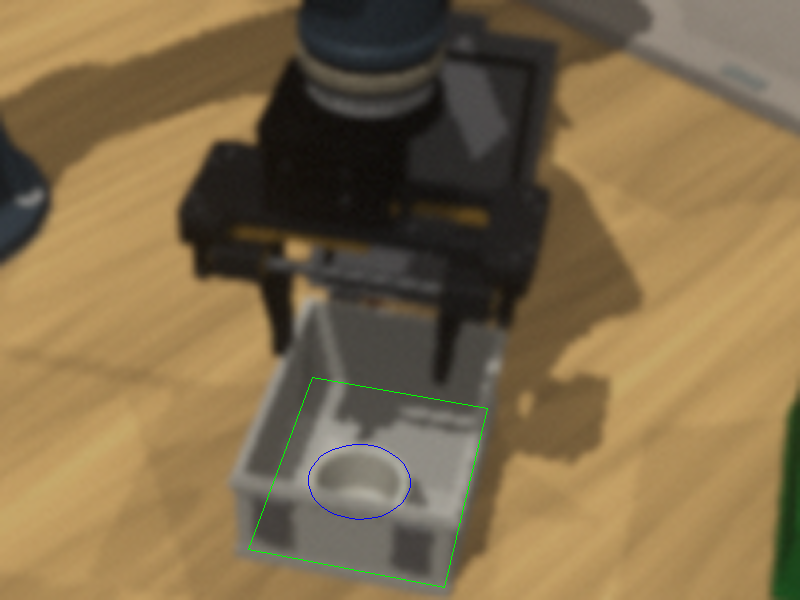

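```bash
python3 -m crank '[[[0,0,0,0.045,0,-0.0283,100],[0,0,0,0.045,0,-0.0283,100],[0,0,0,0.045,0,-0.0283,100],[0,0,0,0.045,0,-0.0283,100],[0,0,0,0.045,0,-0.0283,100]]]'
python3 -m crank '[[[0,0,0,0.04,0.01,-0.025,100],[0,0,0,0.035,0.01,-0.0215,100],[0,0,0,0.0118,0.005,-0.0075,100],[0,0,0,0,0,0,100],[0,0,0,0,0,0,100]]]'
python3 -c "
from h import *
plan([.505,-.365,.024],31.3)
p=robot.camera('top');show(p,[],'s9.png',(180,130,400,280),3.6)
print([ (t,robot.spot_in(p,t)) for t in ('jar','tin')])
"
```

```text
time: 11.6
position: [0.5042, -0.2636, 0.1619]
tool_rot: [-0.616, 0.348, -0.346, 0.617]
ft_force: [0.2, 0.7, 0.8]
grip_width: 0.0868
time: 12.22
position: [0.5039, -0.3627, 0.1382]
tool_rot: [-0.616, 0.347, -0.345, 0.617]
ft_force: [0.4, 0.1, 0.4]
grip_width: 0.0869
t 12.22 pos [ 0.5039 -0.3627  0.1382] F [0.4 0.1 0.4] w 0.0869 q [-0.8   0.63  1.52  0.    0.99 -1.35] headz 31.4
turn deg [ 0.    0.07 -0.13] shift(cur axes) [ 0.0028  0.1142 -0.0003] shift(after turn) [ 0.0025  0.1142 -0.0003]
[('jar', [{'at': [211.0, 378.2], 'conf': 0.72}]), ('tin', [])]
```

View pics/s9.png

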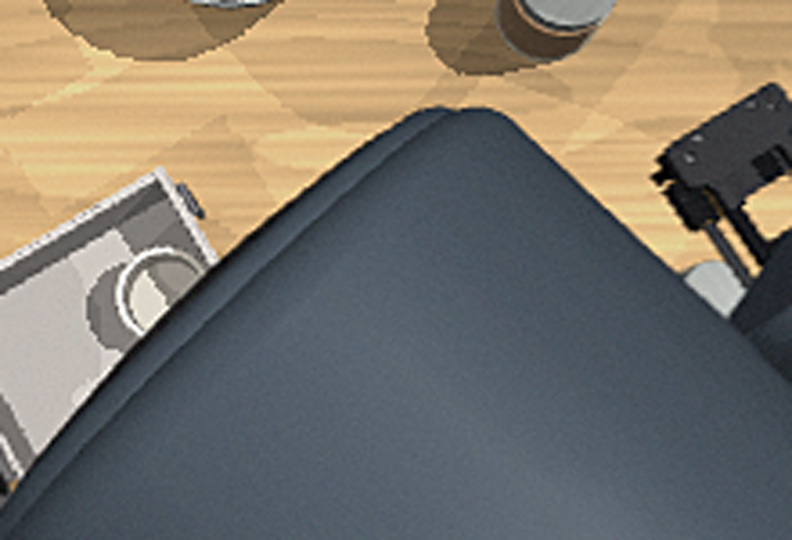

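```bash
python3 -m crank '[[[0,0,0,0.0025,0.03,0,100],[0,0,0,0,0.03,0,100],[0,0,0,0,0.03,0,100],[0,0,0,0,0.018,0,100],[0,0,0,0,0,0,100]]]'
python3 -m crank '[[[0,0,0,0,0,0,30],[0,0,0,0,0,0,30],[0,0,0,0,0,0,30],[0,0,0,0,0,0,30],[0,0,0,0,0,0,30]]]' 20
python3 -m crank '[[[0,0,0,0,0,0,30],[0,0,0,0,0,0,30],[0,0,0,0,-0.01,0,30],[0,0,0,0,-0.03,0,30],[0,0,0,0,-0.03,0,30]]]' 20
```

```text
time: 13.0
position: [0.505, -0.3657, 0.0296]
tool_rot: [-0.616, 0.347, -0.345, 0.617]
ft_force: [-0.4, -1.3, 1.1]
grip_width: 0.0873
time: 13.62
position: [0.5056, -0.3669, 0.0308]
tool_rot: [-0.616, 0.346, -0.347, 0.616]
ft_force: [0.4, 0.1, 2.0]
grip_width: 0.0456
time: 14.25
position: [0.505, -0.3664, 0.101]
tool_rot: [-0.616, 0.347, -0.346, 0.616]
ft_force: [-1.0, -1.5, -0.8]
grip_width: 0.0456
```

```bash
python3 -m crank '[[[0,0,0,0,-0.03,0,30],[0,0,0,0,-0.015,0,30],[0,0,0,-0.03,0,0.02,30],[0,0,0,-0.04,0,0.027,30],[0,0,0,-0.04,0,0.027,30]]]'
python3 -c "
from h import *
plan([*b2w(.0115),.13],31.3)"
```

```text
time: 14.88
position: [0.5109, -0.233, 0.1451]
tool_rot: [-0.616, 0.347, -0.346, 0.616]
ft_force: [0.6, 0.5, -1.9]
grip_width: 0.0454
t 14.88 pos [ 0.5109 -0.233   0.1451] F [ 0.6  0.5 -1.9] w 0.0454 q [-0.63  0.56  1.67  0.    0.91 -1.17] headz 31.2
turn deg [ 0.02 -0.06 -0.07] shift(cur axes) [-0.2642  0.0154  0.12  ] shift(after turn) [-0.2641  0.0151  0.1203]
```

```bash
python3 -m crank '[[[0,0,0,-0.045,0,0.0204,30],[0,0,0,-0.045,0,0.0204,30],[0,0,0,-0.045,0,0.0204,30],[0,0,0,-0.045,0,0.0204,30],[0,0,0,-0.04,0,0.018,30]]]'
python3 -m crank '[[[0,0,0,-0.028,0,0.013,30],[0,0,0,-0.01,0,0.004,30],[0,0,0,0,0.005,0,30],[0,0,0,0,0,0,30],[0,0,0,0,0,0,30]]]'
python3 -c "
from h import *
plan([*b2w(.0115),.0348],31.3)
p=robot.camera('scene');show(p,[(rect(BOX,BY,.172,.132,.004),(0,255,0)),(circ(b2w(-.0485),.033,.049),(255,0,0)),(circ(b2w(.0115),.023,.16),(255,0,0))],'s10.png',(170,30,370,210),3.3)
"
```

```text
time: 15.5
position: [0.4814, 0.0071, 0.1453]
tool_rot: [0.617, -0.347, 0.346, -0.616]
ft_force: [0.9, 0.4, -1.5]
grip_width: 0.0459
time: 16.12
position: [0.4774, 0.0456, 0.1404]
tool_rot: [0.616, -0.347, 0.347, -0.616]
ft_force: [0.5, -0.4, -2.2]
grip_width: 0.0456
t 16.12 pos [0.4774 0.0456 0.1404] F [ 0.5 -0.4 -2.2] w 0.0456 q [-0.14  0.48  1.88 -0.    0.78 -0.68] headz 31.2
turn deg [ 0.01 -0.09  0.  ] shift(cur axes) [-0.0086  0.1056  0.0042] shift(after turn) [-0.0086  0.1056  0.0042]
```

View pics/s10.png

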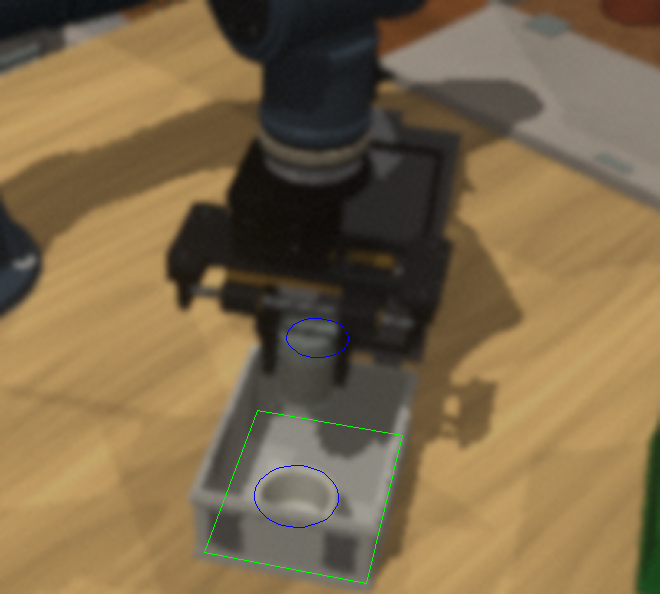

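```bash
python3 -m crank '[[[0,0,0,-0.0085,0,0.004,30],[0,0,0,0,0.025,0,30],[0,0,0,0,0.03,0,30],[0,0,0,0,0.03,0,30],[0,0,0,0,0.012,0,30]]]'
python3 -m crank '[[[0,0,0,0,0.002,0,30],[0,0,0,0,0.001,0,30],[0,0,0,0,0.001,0,30],[0,0,0,0,0,0,30],[0,0,0,0,0,0,30]]]'
python3 -c "
from h import *
plan([*b2w(.0115),.0348],31.3)"
```

```text
time: 16.8
position: [0.4754, 0.0563, 0.0423]
tool_rot: [0.617, -0.347, 0.346, -0.616]
ft_force: [0.3, -0.5, -2.7]
grip_width: 0.0457
time: 17.42
position: [0.4764, 0.056, 0.0399]
tool_rot: [-0.616, 0.346, -0.347, 0.616]
ft_force: [0.0, -0.3, -1.7]
grip_width: 0.0455
t 17.43 pos [0.4764 0.056  0.0399] F [ 0.  -0.3 -1.7] w 0.0455 q [-0.12  0.68  1.94  0.    0.53 -0.66] headz 31.3
turn deg [-0.03  0.    0.03] shift(cur axes) [ 0.0008  0.0051 -0.0003] shift(after turn) [ 0.0008  0.0051 -0.0003]
```

```bash
python3 -m crank '[[[0,0,0,0,0.002,0,30],[0,0,0,0,0.0015,0,30],[0,0,0,0,0.001,0,30],[0,0,0,0,0.001,0,30],[0,0,0,0,0,0,30]]]'
```

```text
time: 18.05
position: [0.4761, 0.056, 0.0347]
tool_rot: [-0.616, 0.346, -0.347, 0.616]
ft_force: [-1.3, 0.4, 5.0]
grip_width: 0.0454
```

```bash
python3 -m crank '[[[0,0,0,0,0,0,78],[0,0,0,0,0,0,78],[0,0,0,0,0,0,78],[0,0,0,0,-0.01,0,78],[0,0,0,0,-0.03,0,78]]]'
python3 -m crank '[[[0,0,0,0,-0.035,0,90],[0,0,0,0,-0.035,0,100],[0,0,0,0.02,-0.02,-0.01,100],[0,0,0,0.035,0,-0.025,100],[0,0,0,0.035,0,-0.025,100]]]'
python3 -c "
from h import *
plan([.557,-.2145,.14],8.1)
p=robot.camera('scene');c=b2w(-.0485);show(p,[(rect(BOX,BY,.172,.132,.004),(0,255,0)),(circ(c,.033,.049),(255,0,0)),(circ(b2w(.0115),.0225,.069),(255,0,0))],'s11.png',(170,60,370,210),4)
"
```

```text
time: 18.68
position: [0.4752, 0.0561, 0.0738]
tool_rot: [0.617, -0.348, 0.346, -0.616]
ft_force: [-0.2, -0.5, 0.4]
grip_width: 0.0677
time: 19.3
position: [0.4717, -0.053, 0.1652]
tool_rot: [-0.616, 0.345, -0.347, 0.617]
ft_force: [0.4, 0.0, 0.6]
grip_width: 0.0868
t 19.3 pos [ 0.4717 -0.053   0.1652] F [0.4 0.  0.6] w 0.0868 q [-0.35  0.43  1.87  0.    0.84 -0.9 ] headz 31.4
turn deg [-0.09 23.28  0.07] shift(cur axes) [ 0.1823  0.0255 -0.0114] shift(after turn) [0.1719 0.0252 0.0616]
```

View pics/s11.png

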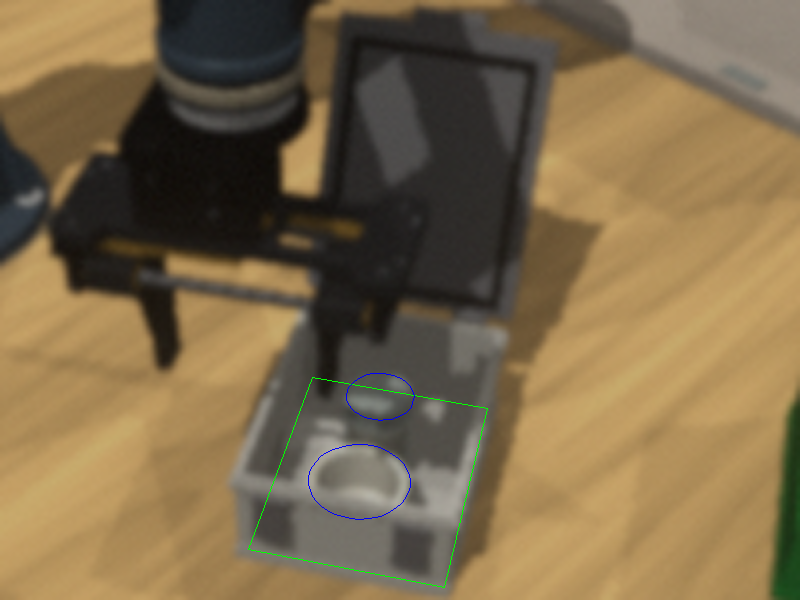

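```bash
python3 -m crank '[[[0,0,0,0.05,0,-0.003,100],[0,0,0,0.05,0,-0.003,100],[0,8,0,0,0,0,100],[0,8,0,0,0,0,100],[0,7.3,0,0,0,0,100]]]'
python3 -c "
from h import *
plan([.557,-.2145,.14],8.1)"
```

```text
time: 19.98
position: [0.5182, -0.1406, 0.1644]
tool_rot: [-0.533, 0.465, -0.465, 0.533]
ft_force: [-0.5, 0.1, -0.1]
grip_width: 0.0872
t 19.98 pos [ 0.5182 -0.1406  0.1644] F [-0.5  0.1 -0.1] w 0.0872 q [-0.47  0.5   1.72  0.    0.92 -0.61] headz 7.7
turn deg [ 0.01 -0.37 -0.01] shift(cur axes) [0.0785 0.0244 0.0285] shift(after turn) [0.0787 0.0244 0.028 ]
```

Before descending, I'll check the tin's heading and position from the scene view.

```bash
python3 -m crank '[[[0,-0.4,0,0.04,0.01,0.014,100],[0,0,0,0.0385,0.014,0.014,100],[0,0,0,0,0,0,100],[0,0,0,0,0,0,100],[0,0,0,0,0,0,100]]]'
python3 -c "
from h import *
plan([.557,-.2145,.047],8.1)
p=robot.camera('scene');c=[.5575,-.2145];show(p,[(rect(c,.142,.056,.038,.062),(0,0,255)),(rect(c,.142,.056,.038,0),(255,0,0))],'s12.png',(130,170,270,290),5)
q=robot.camera('top');show(q,[(rect(c,.142,.056,.038,.062),(0,0,255)),(rect(c,.142,.056,.038,0),(255,0,0))],'s13.png',(260,150,380,240),6)
"
```

```text
time: 20.6
position: [0.5567, -0.2131, 0.1405]
tool_rot: [-0.535, 0.462, -0.462, 0.535]
ft_force: [-0.8, -0.0, 0.7]
grip_width: 0.0869
t 20.6 pos [ 0.5567 -0.2131  0.1405] F [-0.8 -0.   0.7] w 0.0869 q [-0.55  0.6   1.59  0.    0.95 -0.7 ] headz 8.4
turn deg [ 0.03  0.35 -0.04] shift(cur axes) [0.0015 0.0935 0.0001] shift(after turn) [0.0014 0.0935 0.0001]
```

View pics/s12.png

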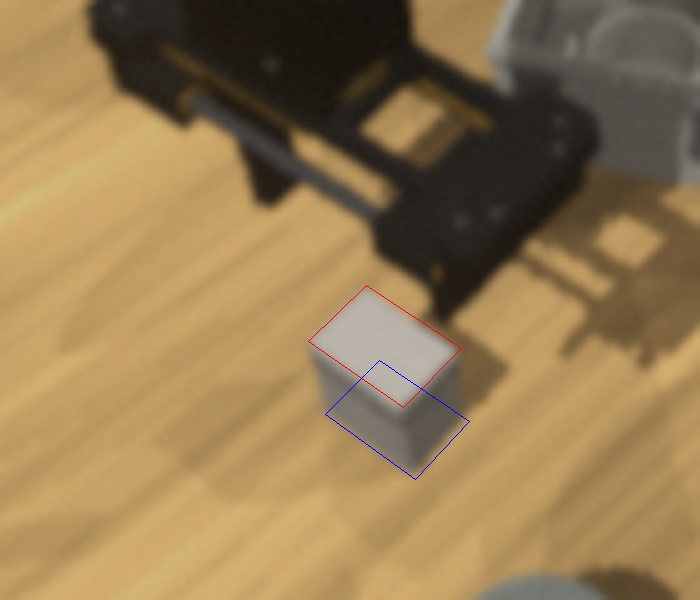

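```bash
python3 -m crank '[[[0,0.3,0,0.0015,0.03,0,100],[0,0,0,0,0.03,0,100],[0,0,0,0,0.03,0,100],[0,0,0,0,0.01,0,100],[0,0,0,0,0,0,100]]]'
python3 -m crank '[[[0,0,0,0,0,0,45],[0,0,0,0,0,0,45],[0,0,0,0,0,0,45],[0,0,0,0,0,0,45],[0,0,0,0,0,0,45]]]' 20
python3 -m crank '[[[0,0,0,0,0,0,45],[0,0,0,0,-0.01,0,45],[0,0,0,0,-0.03,0,45],[0,0,0,0,-0.03,0,45],[0,0,0,0,-0.02,0,45]]]' 20
```

```text
time: 21.32
position: [0.5574, -0.2154, 0.04]
tool_rot: [0.534, -0.464, 0.463, -0.534]
ft_force: [-0.9, 0.8, -1.3]
grip_width: 0.0873
time: 21.95
position: [0.5579, -0.216, 0.0405]
tool_rot: [-0.534, 0.463, -0.464, 0.534]
ft_force: [-0.2, 0.1, 2.6]
grip_width: 0.0561
time: 22.58
position: [0.5576, -0.2159, 0.1314]
tool_rot: [0.534, -0.463, 0.464, -0.534]
ft_force: [-0.1, 0.2, -1.6]
grip_width: 0.0557
```

```bash
python3 -m crank '[[[0,-8,0,0,-0.01,0,45],[0,-8,0,0,-0.005,0,45],[0,-7.2,0,0,0,0,45],[0,0,0,-0.03,0,0.01,45],[0,0,0,-0.045,0,0.012,45]]]'
python3 -c "
from h import *
plan([*b2w(.058),.14],31.3)"
```

```text
time: 23.2
position: [0.5375, -0.1406, 0.1451]
tool_rot: [0.616, -0.347, 0.348, -0.616]
ft_force: [0.1, 0.7, -1.8]
grip_width: 0.0555
t 23.2 pos [ 0.5375 -0.1406  0.1451] F [ 0.1  0.7 -1.8] w 0.0555 q [-0.46  0.55  1.69 -0.    0.9  -1.  ] headz 31.2
turn deg [-0.02 -0.12  0.04] shift(cur axes) [-0.2456  0.0049  0.0491] shift(after turn) [-0.2455  0.0051  0.0496]
```

```bash
python3 -m crank '[[[0,0,0,-0.05,0,0.01,45],[0,0,0,-0.05,0,0.01,45],[0,0,0,-0.05,0,0.01,45],[0,0,0,-0.04,0,0.008,45],[0,0,0,-0.025,0,0.005,45]]]'
python3 -m crank '[[[0,0,0,-0.015,0,0.003,45],[0,0,0,-0.005,0,0,45],[0,0,0,0,0,0,45],[0,0,0,0,0,0,45],[0,0,0,0,0,0,45]]]'
python3 -c "
from h import *
plan([*b2w(.058),.0445],31.3)
p=robot.camera('scene');show(p,[(rect(BOX,BY,.172,.132,.004),(0,255,0))],'s14.png',(170,0,370,200),3)
"
```

```text
time: 23.82
position: [0.4607, 0.0675, 0.1451]
tool_rot: [0.617, -0.347, 0.345, -0.616]
ft_force: [1.1, -0.9, -0.3]
grip_width: 0.0559
time: 24.45
position: [0.4551, 0.0837, 0.145]
tool_rot: [-0.616, 0.347, -0.347, 0.616]
ft_force: [-0.4, 1.3, -1.2]
grip_width: 0.0559
t 24.45 pos [0.4551 0.0837 0.145 ] F [-0.4  1.3 -1.2] w 0.0559 q [-0.06  0.45  1.92 -0.    0.77 -0.61] headz 31.2
turn deg [-0.01 -0.06  0.01] shift(cur axes) [-0.011   0.1005  0.0035] shift(after turn) [-0.0109  0.1005  0.0035]
```

View pics/s14.png

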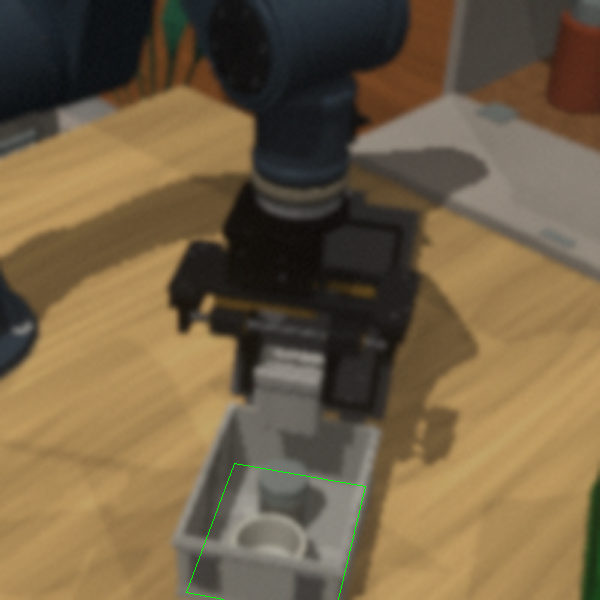

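```bash
python3 -m crank '[[[0,0,0,-0.0115,0,0.0035,45],[0,0,0,0,0.015,0,45],[0,0,0,0,0.02,0,45],[0,0,0,0,0.02,0,45],[0,0,0,0,0,0,45]]]'
python3 -c "
from h import *
plan([*b2w(.058),.0445],31.3)
p=robot.camera('scene');show(p,[(rect(BOX,BY,.172,.132,.004),(0,255,0)),(rect(b2w(.058),BY,.038,.056,.117),(255,0,0))],'s15.png',(170,0,370,200),3)
"
```

```text
time: 25.12
position: [0.4504, 0.0965, 0.0891]
tool_rot: [0.617, -0.348, 0.345, -0.616]
ft_force: [-0.1, 0.2, -1.4]
grip_width: 0.0561
t 25.12 pos [0.4504 0.0965 0.0891] F [-0.1  0.2 -1.4] w 0.0561 q [-0.03  0.56  1.96  0.    0.62 -0.58] headz 31.3
turn deg [ 0.17  0.02 -0.12] shift(cur axes) [0.0026 0.0446 0.0009] shift(after turn) [0.0025 0.0446 0.0008]
```

View pics/s15.png

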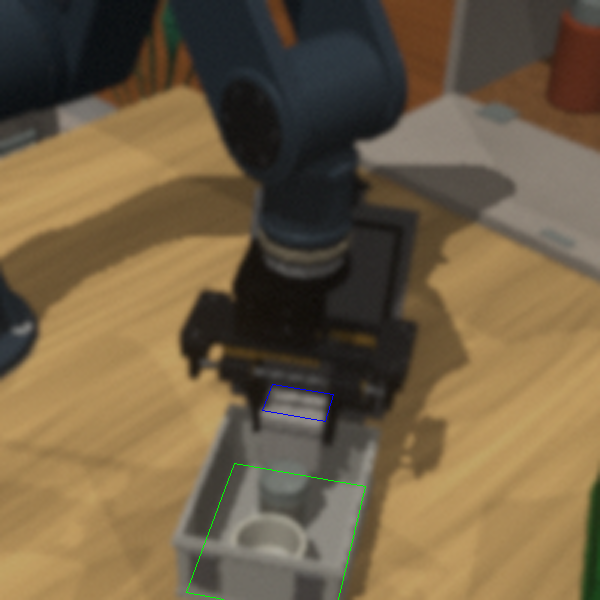

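```bash
python3 -m crank '[[[0,0,0,0.0015,0.01,0.001,45],[0,0,0,0,0.015,0,45],[0,0,0,0,0.01,0,45],[0,0,0,0,0.004,0,45],[0,0,0,0,0,0,45]]]'
python3 -c "
from h import *
plan([*b2w(.058),.0445],31.3)"
```

```text
time: 25.8
position: [0.4533, 0.0952, 0.0509]
tool_rot: [0.616, -0.347, 0.346, -0.616]
ft_force: [-0.3, 0.1, -2.2]
grip_width: 0.056
t 25.8 pos [0.4533 0.0952 0.0509] F [-0.3  0.1 -2.2] w 0.056 q [-0.03  0.64  1.97  0.    0.52 -0.58] headz 31.3
turn deg [ 0.01  0.   -0.01] shift(cur axes) [-0.0001  0.0064 -0.001 ] shift(after turn) [-0.0001  0.0064 -0.001 ]
```

```bash
python3 -m crank '[[[0,0,0,0,0.002,0,45],[0,0,0,0,0.002,0,45],[0,0,0,0,0.001,0,45],[0,0,0,0,0.001,0,45],[0,0,0,0,0,0,45]]]'
```

```text
time: 26.42
position: [0.4533, 0.0953, 0.045]
tool_rot: [0.616, -0.347, 0.347, -0.616]
ft_force: [-0.1, 0.1, -1.8]
grip_width: 0.0563
```

```bash
python3 -m crank '[[[0,0,0,0,0.001,0,45],[0,0,0,0,0.0005,0,45],[0,0,0,0,0,0,45],[0,0,0,0,0,0,45],[0,0,0,0,0,0,45]]]'
```

```text
time: 27.05
position: [0.4533, 0.0952, 0.0445]
tool_rot: [-0.616, 0.346, -0.347, 0.616]
ft_force: [-2.0, -0.9, 7.7]
grip_width: 0.0559
```

```bash
python3 -m crank '[[[0,0,0,0,0,0,80],[0,0,0,0,0,0,80],[0,0,0,0,0,0,80],[0,0,0,0,-0.01,0,80],[0,0,0,0.01,-0.03,0,80]]]'
python3 -m crank '[[[0,0,0,0.02,-0.04,0,80],[0,0,0,0.02,-0.05,0,60],[0,0,0,0.02,-0.05,0,0],[0,0,0,0,-0.05,0,0],[0,0,0,0,-0.04,0,0]]]' 40
python3 -c "
from h import *
plan([*b2w(.23),.30],31.3)
p=robot.camera('scene');show(p,[(rect(BOX,BY,.172,.132,.004),(0,255,0)),(rect(b2w(.058),BY,.038,.056,.066),(255,0,0)),(circ(b2w(-.0485),.033,.049),(255,0,0)),(circ(b2w(.0115),.0225,.069),(255,0,0))],'s16.png',(170,60,370,210),4)
p=robot.camera('top');show(p,[],'s17.png',(50,100,350,320),2.6)
"
```

```text
time: 27.68
position: [0.4569, 0.087, 0.0833]
tool_rot: [0.617, -0.348, 0.345, -0.616]
ft_force: [0.6, -0.0, -0.3]
grip_width: 0.0696
time: 28.3
position: [0.4895, 0.0352, 0.3163]
tool_rot: [-0.616, 0.346, -0.348, 0.617]
ft_force: [0.6, -0.9, 0.5]
grip_width: 0.0374
t 28.3 pos [0.4895 0.0352 0.3163] F [ 0.6 -0.9  0.5] w 0.0374 q [-0.16  0.24  1.65  0.    1.25 -0.7 ] headz 31.3
turn deg [-0.1  -0.03  0.08] shift(cur axes) [-0.2423  0.016  -0.0009] shift(after turn) [-0.2423  0.0163 -0.0007]
```

View pics/s16.png

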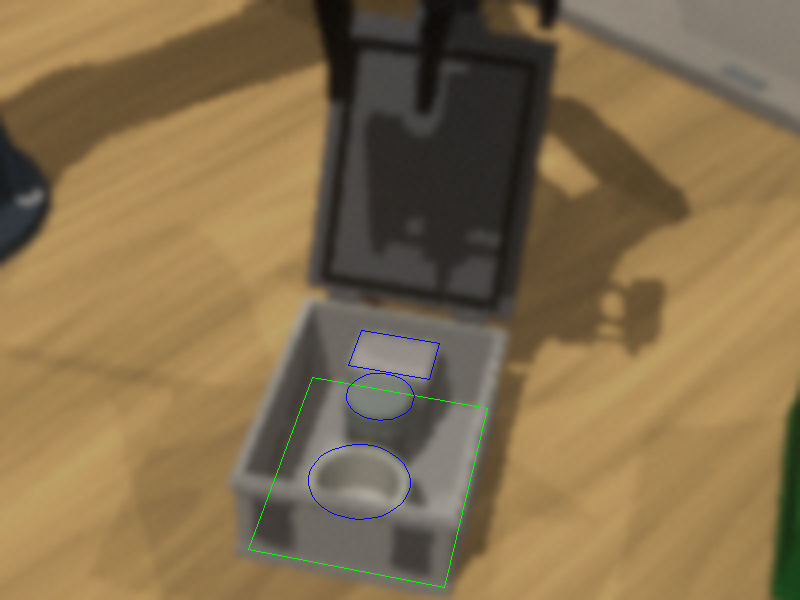

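View pics/s17.png

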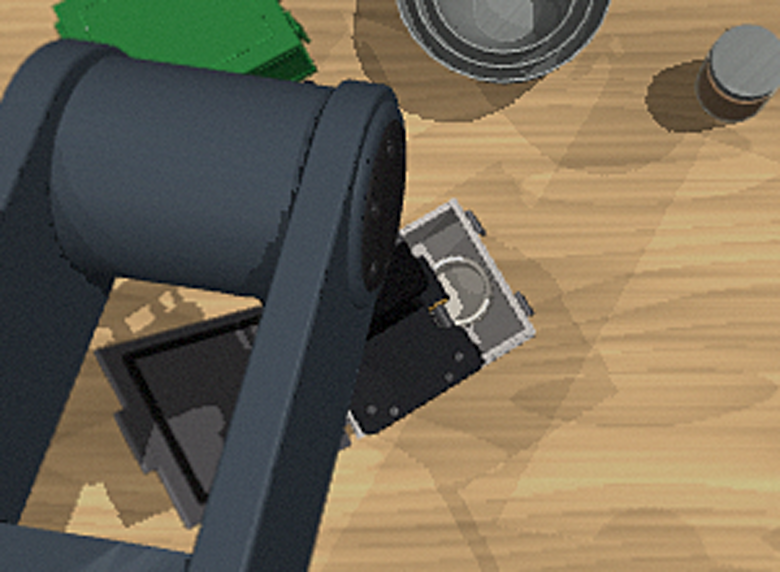

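All three items match their intended poses: ramekin front, jar middle, tin at the hinge end. Now over the top of the lid to its outer side with the fingers shut.

```bash
python3 -m crank '[[[0,0,0,-0.04,-0.005,0,0],[0,0,0,-0.05,0,0,0],[0,0,0,-0.055,0,0,0],[0,0,0,-0.055,0,0,0],[0,0,0,-0.045,0,0,0]]]'
python3 -c "
from h import *
plan([*b2w(.23),.225],31.3)
for th in [118,110,100,90,80,70,60,50,40,30,20,10,5,3,2,1]:
    t=np.radians(th);d=np.array([-np.cos(t),np.sin(t)]);n=np.array([np.sin(t),np.cos(t)]);H=np.array([.096,.077])
    if th>90: e=H+.2*d+.006*n;T=np.array([e[0]+.01,.225+(118-th)/28*.015])
    else:
        s=.155+.015*(90-th)/90; T=H+s*d+.006*n+[.01*np.sin(t),.008]
    print(th,np.round(T,4))
"

```

```text
time: 29.02
position: [0.36, 0.2459, 0.3178]
tool_rot: [0.617, -0.347, 0.346, -0.616]
ft_force: [0.8, 0.2, 0.3]
grip_width: 0.0005
t 29.02 pos [0.36   0.2459 0.3178] F [0.8 0.2 0.3] w 0.0005 q [ 0.34  0.16  1.76  0.    1.23 -0.21] headz 31.3
turn deg [ 0.11  0.04 -0.04] shift(cur axes) [0.0051 0.0928 0.0007] shift(after turn) [0.005  0.0928 0.0005]
118 [0.2052 0.225 ]
110 [0.18   0.2293]
100 [0.1466 0.2346]
90 [0.112 0.24 ]
80 [0.0846 0.2403]
70 [0.0569 0.2358]
60 [0.0299 0.2266]
50 [0.0043 0.2127]
40 [-0.0188  0.1946]
30 [-0.0389  0.1727]
20 [-0.0551  0.1476]
10 [-0.067   0.1201]
5 [-0.0711  0.1057]
3 [-0.0724  0.0999]
2 [-0.073   0.0969]
1 [-0.0735  0.094 ]
```

```bash
python3 -m crank '[[[0,0,0,0.0,0.03,0,0],[0,0,0,0,0.035,0,0],[0,0,0,0,0.028,0,0],[0,0,0,0.01,0,0,0],[0,0,0,0,0,0,0]]]'
python3 -c "
from h import *
plan([*b2w(.205),.225],31.3)
p=robot.camera('scene');show(p,[],'s18.png',(170,0,370,150),4)
p=robot.camera('top');show(p,[],'s19.png',(50,100,350,320),2.6)"
```

```text
time: 29.65
position: [0.3683, 0.2358, 0.2261]
tool_rot: [-0.616, 0.347, -0.347, 0.616]
ft_force: [1.0, -0.3, 0.2]
grip_width: 0.0005
t 29.65 pos [0.3683 0.2358 0.2261] F [ 1.  -0.3  0.2] w 0.0005 q [ 0.31  0.28  1.89 -0.    0.97 -0.23] headz 31.2
turn deg [-0.04 -0.06  0.02] shift(cur axes) [ 0.0171  0.0011 -0.0014] shift(after turn) [ 0.0171  0.0011 -0.0014]
```

View pics/s18.png

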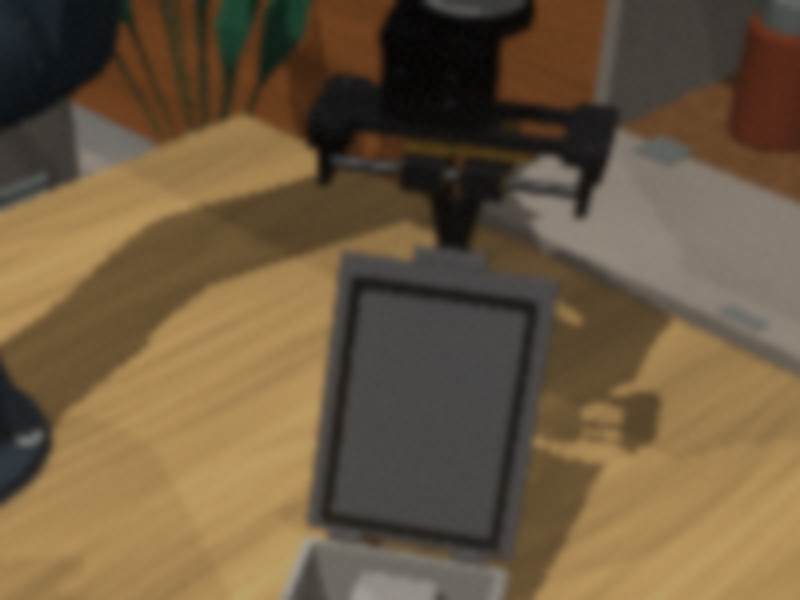

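View pics/s19.png

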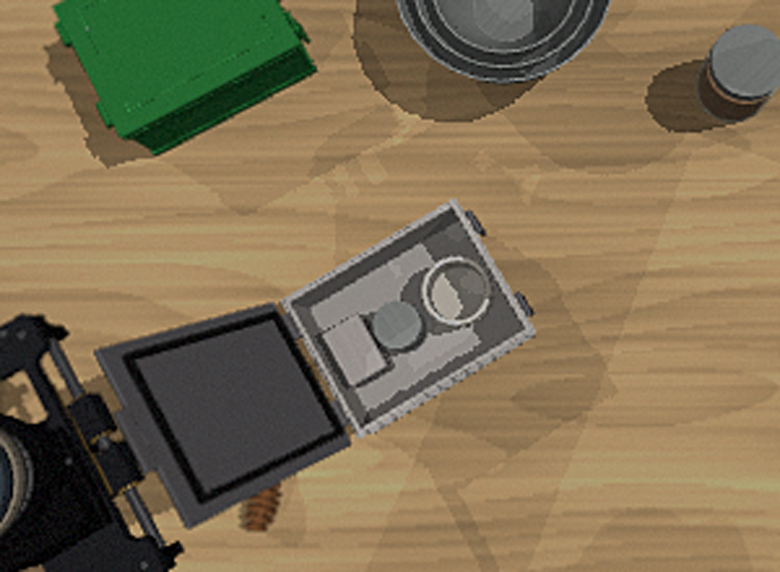

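The fingers are behind the thumb lip at mid-width, and the box contents look right from above. Starting the sweep.

```bash
python3 -m crank '[[[0,0,0,0.017,0,-0.001,0],[0,0,0,0.013,-0.002,0,0],[0,0,0,0.013,-0.002,0,0],[0,0,0,0.017,-0.003,0,0],[0,0,0,0.017,-0.003,0,0]]]'
python3 -c "
from h import *
plan([*b2w(.112),.24],31.3)
p=robot.camera('scene');show(p,[],'s20.png',(170,0,370,150),4)"
```

```text
time: 30.38
position: [0.4071, 0.1692, 0.236]
tool_rot: [-0.616, 0.347, -0.347, 0.616]
ft_force: [-1.2, 2.3, 1.6]
grip_width: 0.0005
t 30.38 pos [0.4071 0.1692 0.236 ] F [-1.2  2.3  1.6] w 0.0005 q [ 0.14  0.27  1.87  0.    1.   -0.41] headz 31.3
turn deg [-0.02 -0.01 -0.  ] shift(cur axes) [ 0.033 -0.004  0.   ] shift(after turn) [ 0.033 -0.004  0.   ]
```

View pics/s20.png

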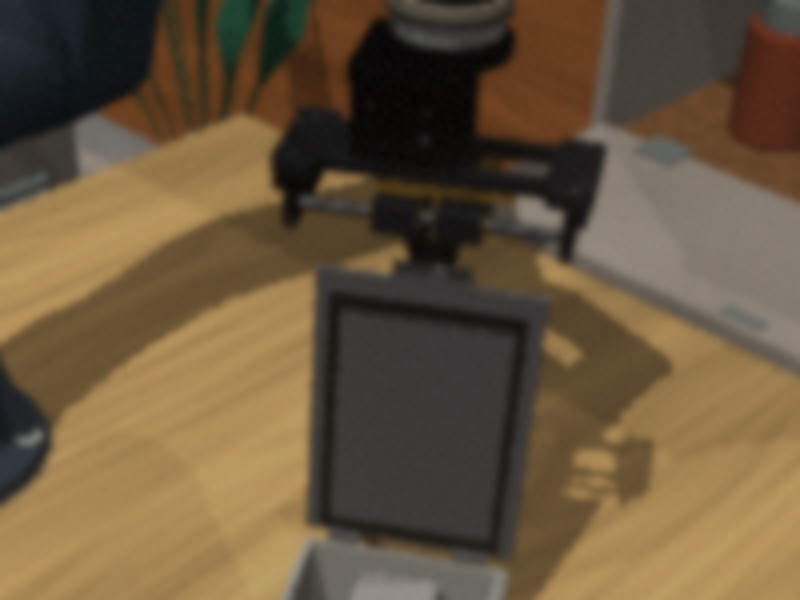

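```bash
python3 -m crank '[[[0,0,0,0.0165,-0.002,0,0],[0,0,0,0.0165,-0.002,0,0],[0,0,0,0.014,0,0,0],[0,0,0,0.014,0,0,0],[0,0,0,0.014,0.002,0,0]]]'
python3 -c "
from h import *
plan([*b2w(.0569),.2358],31.3)"
```

```text
time: 31.05
position: [0.4454, 0.1052, 0.2371]
tool_rot: [0.617, -0.347, 0.346, -0.616]
ft_force: [-2.4, 3.0, -2.0]
grip_width: 0.0002
t 31.05 pos [0.4454 0.1052 0.2371] F [-2.4  3.  -2. ] w 0.0002 q [-0.01  0.29  1.83  0.    1.02 -0.56] headz 31.3
turn deg [ 0.07  0.   -0.07] shift(cur axes) [0.0136 0.0013 0.0006] shift(after turn) [0.0136 0.0013 0.0006]
```

```bash
python3 -m crank '[[[0,0,0,0.0136,0.001,0,0],[0,0,0,0.0135,0.0046,0,0],[0,0,0,0.0135,0.0046,0,0],[0,0,0,0.0128,0.007,0,0],[0,0,0,0.0128,0.007,0,0]]]'
python3 -c "
from h import *
plan([*b2w(.0043),.2127],31.3)
p=robot.camera('scene');show(p,[],'s21.png',(170,20,370,170),4)"
```

```text
time: 31.68
position: [0.4803, 0.0487, 0.2128]
tool_rot: [-0.616, 0.347, -0.346, 0.616]
ft_force: [-3.6, 4.8, -0.5]
grip_width: 0.0006
t 31.68 pos [0.4803 0.0487 0.2128] F [-3.6  4.8 -0.5] w 0.0006 q [-0.13  0.36  1.8   0.    0.98 -0.68] headz 31.3
turn deg [ 0.01  0.   -0.03] shift(cur axes) [-0.0002  0.0001  0.0001] shift(after turn) [-0.0002  0.0001  0.0001]
```

View pics/s21.png

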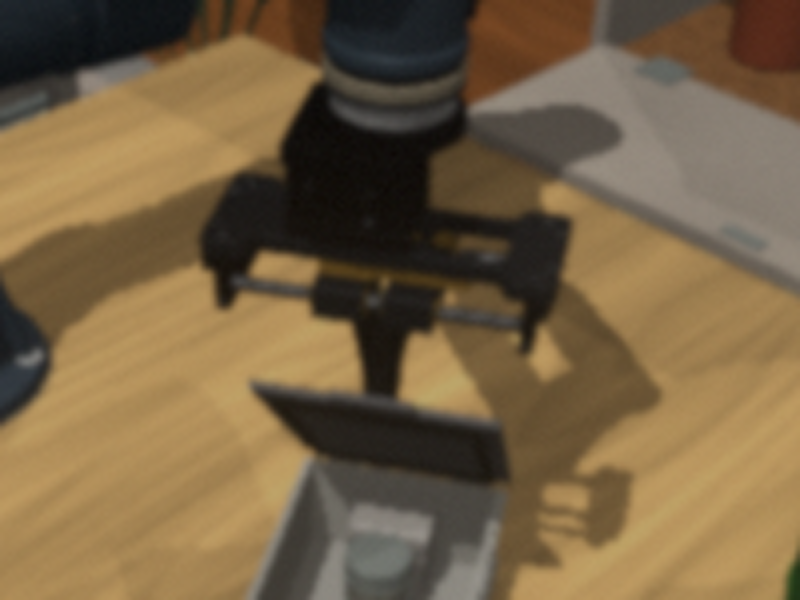

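```bash
python3 -m crank '[[[0,0,0,0.0116,0.009,0,0],[0,0,0,0.0115,0.009,0,0],[0,0,0,0.01,0.011,0,0],[0,0,0,0.01,0.011,0,0],[0,0,0,0.008,0.0125,0,0]]]'
python3 -c "
from h import *
plan([*b2w(-.0551),.1476],31.3)"
```

```text
time: 32.35
position: [0.5071, 0.0051, 0.1603]
tool_rot: [-0.616, 0.346, -0.347, 0.616]
ft_force: [-2.3, 4.1, 2.5]
grip_width: 0.0004
t 32.35 pos [0.5071 0.0051 0.1603] F [-2.3  4.1  2.5] w 0.0004 q [-0.21  0.47  1.8   0.    0.87 -0.76] headz 31.3
turn deg [-0.03  0.    0.02] shift(cur axes) [ 0.008   0.0128 -0.0002] shift(after turn) [ 0.008   0.0127 -0.0002]
```

```bash
python3 -m crank '[[[0,0,0,0.008,0.0127,0,0],[0,0,0,0.006,0.0137,0,0],[0,0,0,0.006,0.0137,0,0],[0,0,0,0.004,0.014,0,0],[0,0,0,0.001,0.003,0,0]]]'
python3 -c "
from h import *
plan([*b2w(-.074),.091],31.3)
p=robot.camera('scene');show(p,[],'s22.png',(170,60,370,210),4)"
```

```text
time: 32.98
position: [0.5198, -0.0159, 0.1029]
tool_rot: [-0.616, 0.347, -0.347, 0.616]
ft_force: [-1.5, 3.8, 4.5]
grip_width: 0.0005
t 32.98 pos [ 0.5198 -0.0159  0.1029] F [-1.5  3.8  4.5] w 0.0005 q [-0.25  0.58  1.81  0.    0.75 -0.79] headz 31.3
turn deg [ 0.01 -0.01 -0.02] shift(cur axes) [ 0.0023  0.0119 -0.0001] shift(after turn) [ 0.0023  0.0119 -0.0001]
```

View pics/s22.png

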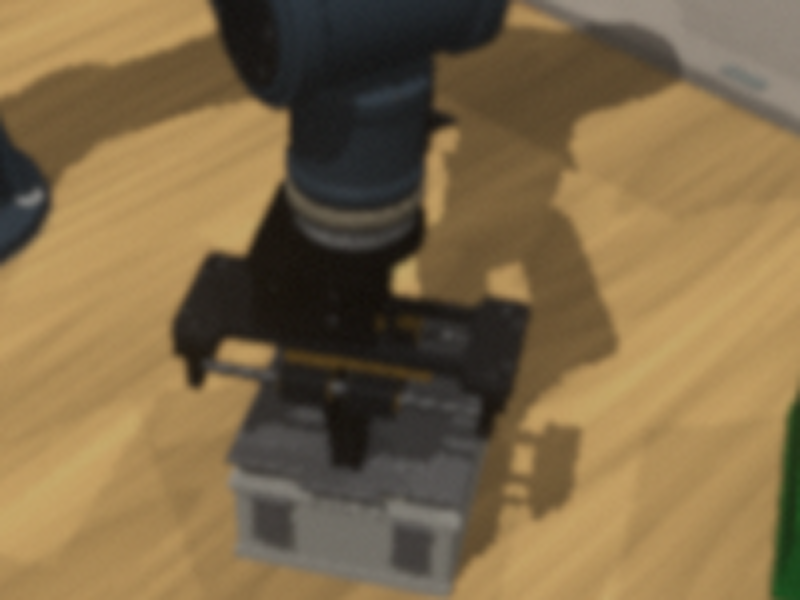

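```bash
python3 -m crank '[[[0,0,0,0.001,0.002,0,0],[0,0,0,0.001,0.002,0,0],[0,0,0,0,0.002,0,0],[0,0,0,0,0.001,0,0],[0,0,0,0,0,0,0]]]'
```

```text
time: 33.65
position: [0.5209, -0.0177, 0.0973]
tool_rot: [0.617, -0.346, 0.347, -0.616]
ft_force: [-2.4, 2.5, 4.9]
grip_width: 0.0005
```

```bash
python3 -m crank '[[[0,0,0,0,0.001,0,0],[0,0,0,0,0.001,0,0],[0,0,0,0,0.001,0,0],[0,0,0,0,0,0,0],[0,0,0,0,0,0,0]]]'
```

```text
time: 34.28
position: [0.5211, -0.0178, 0.0944]
tool_rot: [0.617, -0.346, 0.347, -0.616]
ft_force: [-2.5, 1.5, 5.6]
grip_width: 0.0003
```

```bash
python3 -m crank '[[[0,0,0,0,0.001,0,0],[0,0,0,0,0.001,0,0],[0,0,0,0,0,0,0],[0,0,0,0,0,0,0],[0,0,0,0,0,0,0]]]'; python3 -c "
from h import *
plan([*b2w(-.074),.091],31.3)"
```

```text
time: 34.9
position: [0.521, -0.0179, 0.0925]
tool_rot: [0.617, -0.346, 0.347, -0.616]
ft_force: [-2.3, 3.0, 4.8]
grip_width: 0.0
t 34.9 pos [ 0.521  -0.0179  0.0925] F [-2.3  3.   4.8] w 0.0 q [-0.25  0.6   1.81 -0.    0.73 -0.79] headz 31.3
turn deg [-0.03  0.05  0.1 ] shift(cur axes) [-0.      0.0015 -0.0001] shift(after turn) [-0.      0.0015 -0.0001]
```

```bash
python3 -m crank '[[[0,0,0,0,0.001,0,0],[0,0,0,0,0.001,0,0],[0,0,0,0,0,0,0],[0,0,0,0,0,0,0],[0,0,0,0,0,0,0]]]'; python3 -c "
from h import *
plan([*b2w(-.074),.091],31.3)
p=robot.camera('scene');show(p,[],'s23.png',(190,110,350,230),5)"
```

```text
time: 35.52
position: [0.5211, -0.0179, 0.0908]
tool_rot: [0.617, -0.346, 0.347, -0.616]
ft_force: [-2.6, 2.5, 8.5]
grip_width: 0.0008
t 35.52 pos [ 0.5211 -0.0179  0.0908] F [-2.6  2.5  8.5] w 0.0008 q [-0.25  0.61  1.81 -0.    0.72 -0.79] headz 31.4
turn deg [-0.04  0.05  0.11] shift(cur axes) [-0.0001 -0.0002 -0.0001] shift(after turn) [-0.0001 -0.0002 -0.0001]
```

View pics/s23.png

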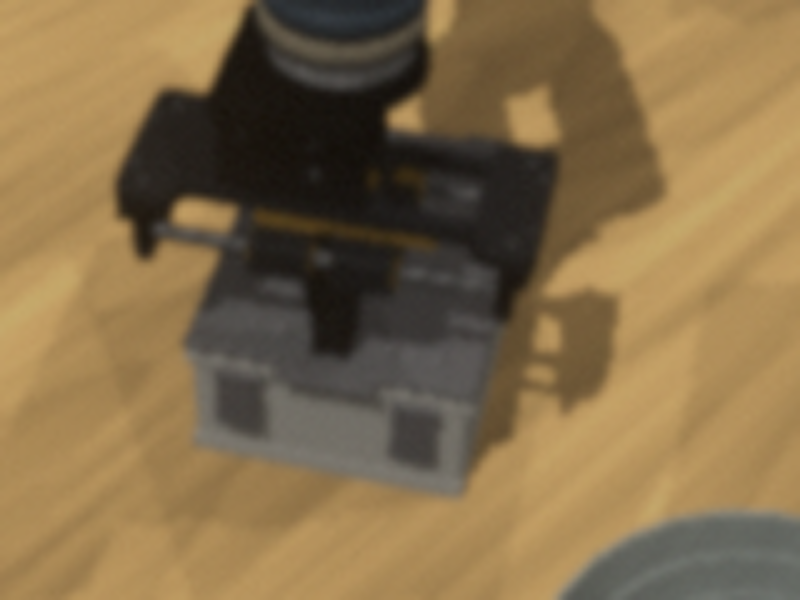

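```bash
python3 -m crank '[[[0,0,0,0,0.001,0,0],[0,0,0,0,0.0005,0,0],[0,0,0,0,0,0,0],[0,0,0,0,0,0,0],[0,0,0,0,0,0,0]]]'
```

```text
time: 36.2
position: [0.5211, -0.018, 0.0897]
tool_rot: [0.617, -0.345, 0.347, -0.616]
ft_force: [-3.8, 2.4, 11.6]
grip_width: 0.0006
```

```bash
python3 -m crank '[[[0,0,0,0,0.001,0,0],[0,0,0,0,0.0005,0,0],[0,0,0,0,0,0,0],[0,0,0,0,0,0,0],[0,0,0,0,0,0,0]]]'
```

```text
time: 36.83
position: [0.5212, -0.018, 0.0887]
tool_rot: [0.617, -0.345, 0.347, -0.616]
ft_force: [-3.8, 1.8, 15.1]
grip_width: 0.0002
```

```bash
python3 -m crank '[[[0,0,0,0,0.001,0,0],[0,0,0,0,0.0008,0,0],[0,0,0,0,0,0,0],[0,0,0,0,0,0,0],[0,0,0,0,0,0,0]]]'
```

```text
time: 37.45
position: [0.5212, -0.018, 0.0875]
tool_rot: [0.617, -0.345, 0.347, -0.616]
ft_force: [-5.7, 1.2, 19.3]
grip_width: 0.0005
```

```bash
python3 -m crank '[[[0,0,0,0,0.0006,0,0],[0,0,0,0,0,0,0],[0,0,0,0,0,0,0],[0,0,0,0,0,0,0],[0,0,0,0,0,0,0]]]'; python3 -m crank '[[[0,0,0,0,0,0,0],[0,0,0,0,0,0,0],[0,0,0,0,0,0,0],[0,0,0,0,0,0,0],[0,0,0,0,0,0,0]]]';python3 -c "
from h import *
plan([*b2w(-.074),.087],31.3)
p=robot.camera('scene');show(p,[(rect(b2w(.001),BY,.19,.148,.083),(0,255,0))],'s24.png',(190,110,350,230),5)
p=robot.camera('top');show(p,[],'s25.png',(50,50,400,320),2.2)
p=robot.camera('scene');show(p,[],'s26.png',(0,0,512,384),1.56)
print(robot.get_obs()['ft_force'])"
```

```text
time: 38.08
position: [0.5212, -0.018, 0.0871]
tool_rot: [0.617, -0.345, 0.347, -0.616]
ft_force: [-5.9, 2.0, 21.5]
grip_width: 0.0005
time: 38.7
position: [0.5212, -0.018, 0.0871]
tool_rot: [0.617, -0.345, 0.347, -0.616]
ft_force: [-5.2, 1.7, 20.9]
grip_width: 0.0004
t 38.7 pos [ 0.5212 -0.018   0.0871] F [-5.2  1.7 20.9] w 0.0004 q [-0.25  0.61  1.81 -0.    0.71 -0.79] headz 31.4
turn deg [-0.06  0.07  0.15] shift(cur axes) [-0.0002  0.0001 -0.0002] shift(after turn) [-0.0002  0.0001 -0.0002]
[-5.61094829  1.13911184 20.93027363]
```

View pics/s24.png

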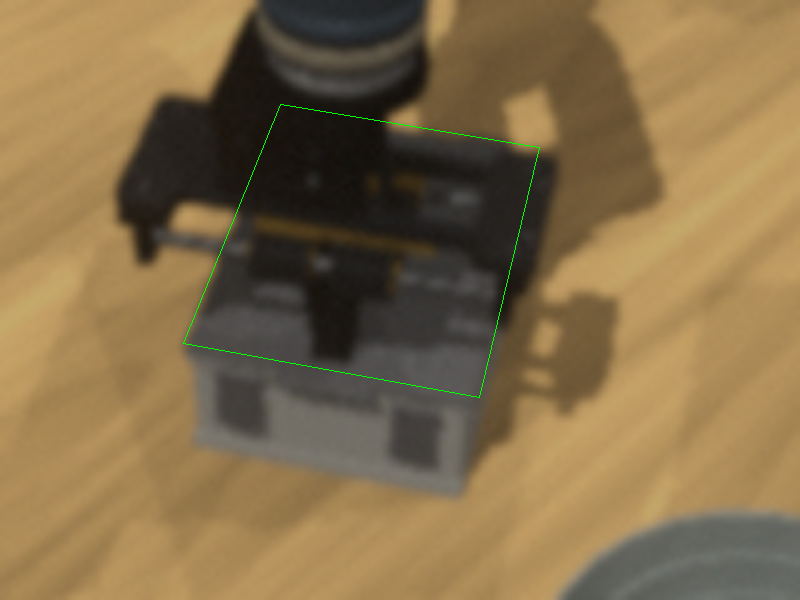

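View pics/s26.png

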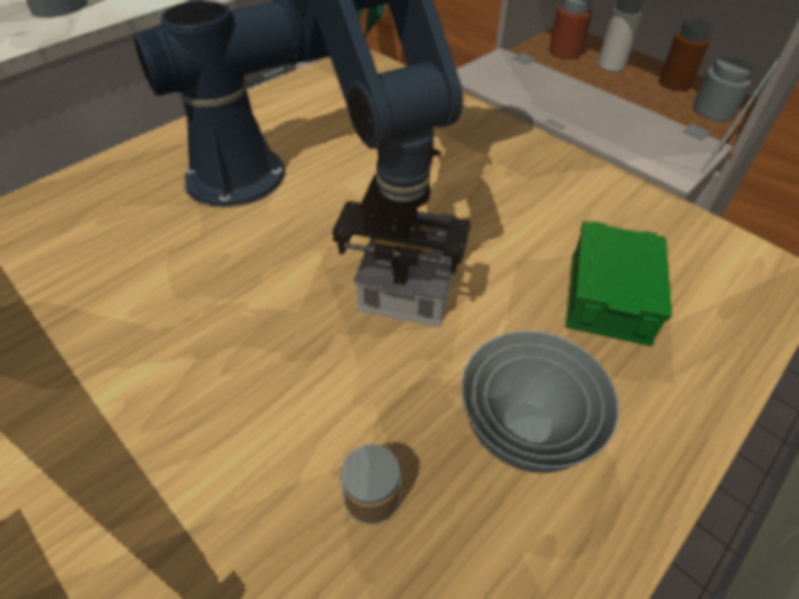

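View pics/s25.png

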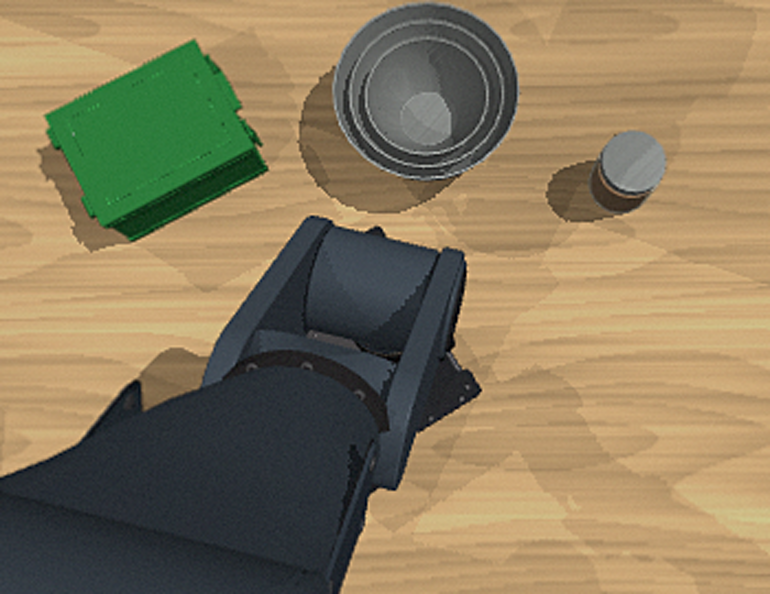

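The bowls and honey jar haven't moved, and the arm hides the dipper in this view. The push is steady at about 21 N, so I'm handing in.

```bash
python3 -c "
from h import *
print(robot.hand_in()); o=robot.get_obs(); print(o['time'],o['ft_force'],o['position'])"
```

```text
the job is handed in; nothing more can be done
None
the job is handed in; nothing more can be done
```

I packed all three items into the white box, closed the lid, and handed in at about 39 s with the fingers holding the lid down at about 21 N. No verdict was reported.

- **Items:** the ramekin is at the front, the jar in the middle and the tin at the hinge end. Each was lowered until it touched the floor, then let go. The last picture before the lid closed showed all three within about 2 mm of where I meant to put them.
- **Lid:** I swung it over from behind the thumb lip and pressed at `lid_press`. The vertical push read 20.9–21.5 N over the last 0.6 s or so. By your force figures that puts the lid at about 0.007 rad, under the 0.018 limit.
- **Bystanders:** the bowls and honey jar look unmoved in the last pictures.

**Checks that disagreed or are missing:**
- **Lid height:** the fingertips read about 5 mm lower than the lid's nominal height. The lid looks level in the picture and the force rose smoothly, so I relied on the force.
- **Lid angle:** it was never measured directly.
- **Dipper:** the arm hid it in the last pictures. It was last seen in place just before the lid swing, and nothing went near it after that.
- **Items under the lid:** I could not see them once it was shut.

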